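# Lock and leak-check an anaerobic chamber

## Robot

A 6-joint arm with a two-finger parallel gripper is mounted at the origin on a cart in front of the work surface, level with it; the furniture and walls round the work are solid. World frame = base frame: x ahead of the robot, y to its left, z up, the work surface at z = 0. Lengths are in m, angles in rad, forces in N, time in s.
With the tool pointing down it reaches from about 0.35 to 0.975 m from the base axis. Payload 4.9 kg.
Tool frame: the origin (TCP) lies at the very end of the fingers, on their centre line; the grasp point (between the pads) lies 19 mm behind it; z points along the fingers, y is the line along which they close (so a half turn about z gives the same grasp; the last joint's range is limited). The gripper opens to 85 mm and grips with 20 to 120 N. Pads are 22 mm wide; open, the fingers measure 114 mm over their backs; the gripper's body (76 mm by 85 mm) begins 54 mm behind the grasp point. The pads swing forward as they close: fully open they stand 13 mm farther back than shut.
Start: joints at [1.058, 0.053, 1.613, -0, 1.476, -0.119], TCP at [0.24, 0.577, 0.231] pointing down, gripper open.
Joint ranges: [-3.01, 3.01], [-1.01, 2.22], [0.06, 2.58], [-1.02, 4.17], [0.09, 2.62], [-3.14, 3.14]. Speed limits (rad/s): [2.57, 2.57, 3.14, 3.14, 3.14, 3.14].

## Interface

Orientations are given as a rotation vector (axis times angle).
In Python, from station import get_obs, get_image, finish_job gives the robot as it stands. The module is installed in compiled form; this text tells all that it offers.
- The arm moves only by the tool carry_out, never from a script. Its argument "rows" is a list of rows, each a list of 7 numbers: the turn, a rotation vector about the tool's x, y, z as a fraction of full scale, then the shift along the tool's x, y, z as a fraction of full scale, then the closure, from -1 (fully open) to 1 (shut). A call has 1 to 5 rows; each row is the pose to reach, as a shift and turn from the pose commanded when the call began, along the tool's axes at that moment, turning the shorter way round; what a row does not reach only later rows make up. Full scale, the value 1, is 300 mm for a shift and pi rad for a turn. A row lasts 1/10 s, in which the tool goes at most 50 mm and 8.59 degrees, less where a joint would pass 70% of its speed; a pose out of reach is approached as far as the arm can. A call with a number of a shift or a turn outside -1 to 1 is refused whole. A call with a gripper value outside its range is refused whole. The fingers move at their own pace and stop on an object; "force" is the grip in N (left out, the last holds). Time passes only in rows, so rows that repeat a pose let the fingers close. It gives the time, the measured TCP pose, the force, the opening and the grip force at its end, in the units of the state.
- get_obs(): the state, without advancing time (a new reading comes with each control period).
- get_image(name): name is "side" or "top"; returns a dict with "img" (480x640x3 uint8, blue, green, red), "mtx" (3x3 intrinsics, pixels), "R" (3x3) and "t" (3): a world point X has camera coordinates R X + t. Camera axes: x right, y down, z forward; pixel columns grow to the right and rows downward; lengths in m; the calibration is good to about 2 mm. A picture is of the moment at which its call begins. There is no depth.
- finish_job(): hands the job in; it is judged then, once.
The state is a dict: "t": time; "q": joint angles; "dq": joint speeds; "effort": joint torques, N m; "tool_pos": TCP position; "tool_rot": TCP orientation; "contact_force": force on the tool from outside, world axes, zero at the start; "wrist_torque": the same for the moment, N m; "opening": finger opening in m; "grip_force": force on a finger pad.
Only numpy, scipy, OpenCV 4.12 (cv2) and the standard library are available. Lean on these libraries where they do the work, as an engineer would, in place of code of your own. Each camera call takes 0.05 s, during which the arm holds its last target. There are 200 camera calls.

## Task

Swing the clamp frame of the small anaerobic chamber fully down onto its window and push the headed locking pin through the fork and the frame's tongue until its shoulder is home. Then take the leak-detector pen from its stand and guide its tip slowly (4 to 5 cm/s), about a centimetre above the black gasket strip and with the pen square to the sloping window, all the way round the gasket: from the lower left corner as you face the window up the left side, across the top, down the right side and back along the bottom to the start. Put the pen back upright and fully down in its stand, without shoving the bottle, beaker and timer about or knocking the pen against the window.

Things in the scene. Friction and masses are not known exactly. Their poses are not given: they have to be found in the camera images.
- chamber: Grey wedge-shaped box, fixed, 150 deep (x) x 180 wide (y) mm, 55 high in front, 160 at the rear; the top slopes 35 degrees down to the front. Origin: centre of its underside, on the worktop; x to its rear (away from the robot, turned by its yaw), y left, z up. Steel fork on its front face, see pin_hole.
- pin_hole (a point): Middle of the fork, on the axis (along y) of its holes, at x -114, y 0, z 67 mm of the chamber; axes as the chamber's. Two upright ears 8 mm thick, faces 9 and 17 mm either side of this point, x -72 to -131, z 50 to 84, with 13 mm holes. With the frame down the 13 mm hole of its tongue lines up here.
- window: Clear pane on the slope, edged by a black gasket strip. Origin: its centre, level with the gasket's top; x up the slope, y left, z square to the pane (35 degrees off vertical). The strip in sight is 7 mm wide; its middle line is a rectangle x +-44, y +-54, z 0 mm. The pane is 1.5 mm lower; bars of the closed frame rise 6 mm from x +-48, y +-58 out.
- clamp_frame (a joint): Clamp frame's hinge, rad: 0 = fully down, growing as the front lifts; starts 0.6 to 1.1. Stiff: stays where left, yields to 1 to 3 N pressed down on the front bar. Hinge line: along the window's y at its x 80, z 3 mm. Flat aluminium ring 140 x 160 mm, 6 thick, bars 22 wide; a steel tongue 12 mm thick, 24 high, juts out in front at y 0 and drops into the fork.
- frame_front (a point): Middle of the upper face of the clamp frame's front bar (22 x 160 mm, free to press on from 25 to 75 mm either side of here); moves with the frame, 139 mm from the hinge line. Axes: x towards the hinge, y along the bar to the left, z square to the frame.
- lock_pin: Loose pin on the worktop, front left, 70 g. Origin: on its axis at the shoulder (face of a 24 mm collar, 4 thick); x along the steel stem to the nose: 10 mm thick, 54 long, last 10 tapering to 5. Black block handle x -4 to -44, 22 wide (y), 26 high; axis 13 mm above the worktop. Enters from either side; home = shoulder on the ear's outer face.
- leak_pen: Cordless leak-detector pen, 165 mm long, 90 g, upright in its stand. Origin: its tip; z along the pen from the tip to its top. Steel nozzle 8 mm thick at the tip, 16 above (z 0 to 75), black collar 38 wide (z 75 to 80), round white handle 26 thick with a dark grip band (z 80 to 165).
- pen_stand: Fixed pen stand: dark round foot 84 mm wide, 12 high, with an upright tube, 32 mm outside, 24 inside, open rim 95 mm above the worktop. Origin: centre of its underside. The pen hangs in it with its collar on the rim, its tip 20 mm above the worktop.
- bottle: Bystander: brown dropper bottle, 38 mm wide, 111 mm high; origin at the centre of its underside.
- beaker: Bystander: small glass beaker, 45 mm wide, 58 mm high; origin at the centre of its underside.
- bench_timer: Bystander: flat white timer, 58 x 62 x 20 mm; origin at the centre of its underside.

How it is judged:
By the outcome, as a careful person would: the job done as asked, in the order asked, and still so for the second after the job is handed in, with the robot touching nothing.
It also fails if it takes over 72 s, if anything falls off the work surface, if the arm or the gripper's body presses on something with over 40 N, if the wrist force passes 120 N, or if a joint passes its speed limit or range.

## Working session

There is one attempt and no reset: what is moved stays moved. The work goes in short steps, Python scripts to look and compute and a tool call to move; the robot and the scene stay as the last step left them, time stands still between calls to the robot, and variables do not carry over. Pictures are saved under pics/ and viewed, at most 11 in all, crops included, and the job is handed in when it is done.

Besides the shell and the picture viewer there is one more tool, called after "Request:" in YAML: its name, and indented under it one key for each argument. carry_out: Moves the arm, as the interface text tells. Shift numbers are shares of 300 mm and turn numbers shares of pi rad, none past 1 either way. Its arguments: {"type":"object","properties":{"rows":{"type":"array"},"force":{"type":"number"}},"required":["rows"]}

```bash
mkdir -p pics
python3 - <<'E'
from station import *
import cv2,json
o=get_obs();print({k:o[k] for k in('t','tool_pos','tool_rot','opening')})
for n in('top','side'):
    d=get_image(n);cv2.imwrite(f'pics/{n}0.png',d['img']);print(n,d['mtx'].tolist(),d['R'].tolist(),d['t'].tolist())
E
```

```text
{'t': 0.0, 'tool_pos': array([0.23948277, 0.57663504, 0.23005863]), 'tool_rot': array([-6.14471244e-01, -3.08024067e+00,  3.04932266e-03]), 'opening': 0.08527217918073171}
top [[447.5898212882023, 0.0, 323.3912034689176], [0.0, 447.5898212882023, 241.22745647844027], [0.0, 0.0, 1.0]] [[0.020249882022611552, -0.9996666400808414, -0.016017209106214986], [-0.9817058168094667, -0.01684726391368123, -0.1896572143132996], [0.18932414405069525, 0.019564723563206283, -0.9817197105443932]] [0.2103305397418443, 0.548415139075289, 0.8770554372918881]
side [[586.1202550345201, 0.0, 319.068673727372], [0.0, 586.1202550345201, 230.55154452351644], [0.0, 0.0, 1.0]] [[-0.9984275657519075, -0.055850162524181374, -0.004811994674025354], [-0.021248445219419175, 0.45649241166510085, -0.8894735418594178], [0.05187388092747318, -0.8879726557941987, -0.4569613364818951]] [0.534474158368167, 0.029824549834377496, 1.1441583893397067]
```

View pics/top0.png

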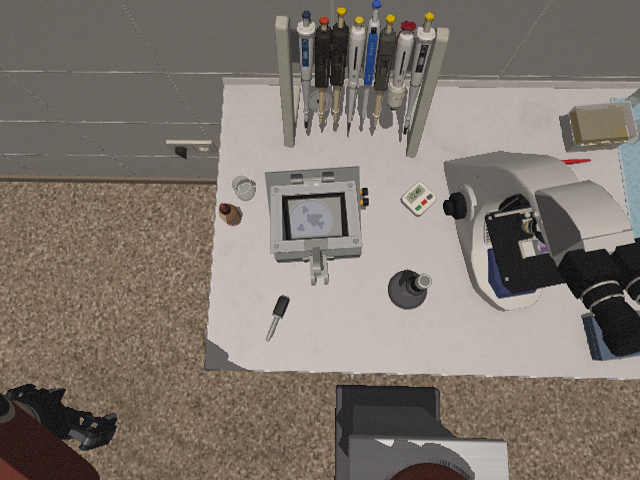

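View pics/side0.png

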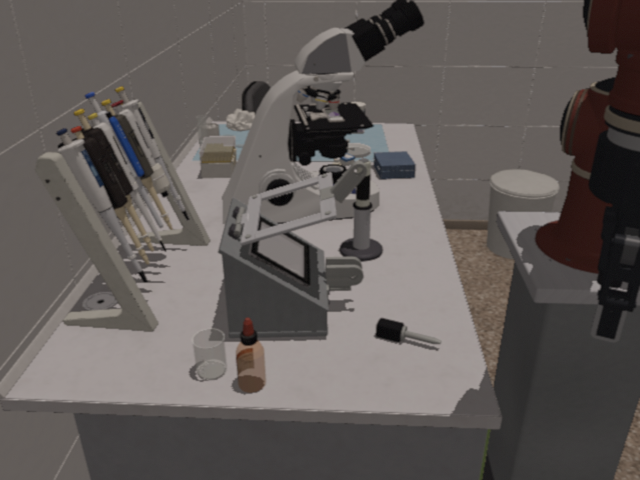

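The top view shows the chamber around (315,215), the pin at (278,318), the pen and stand at (408,289), the bottle at (230,214), the beaker at (243,187) and the timer at (419,199). In the side view the frame is raised and the pin is at (408,334). I'll enlarge both views.

Run:
```python
import cv2
a=cv2.imread('pics/top0.png')[155:345,215:445];cv2.imwrite('pics/topc.png',cv2.resize(a,(690,570),interpolation=cv2.INTER_CUBIC))
a=cv2.imread('pics/side0.png')[155:355,200:450];cv2.imwrite('pics/sidec.png',cv2.resize(a,(750,600),interpolation=cv2.INTER_CUBIC))
```

```text
(no output)
```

View pics/topc.png

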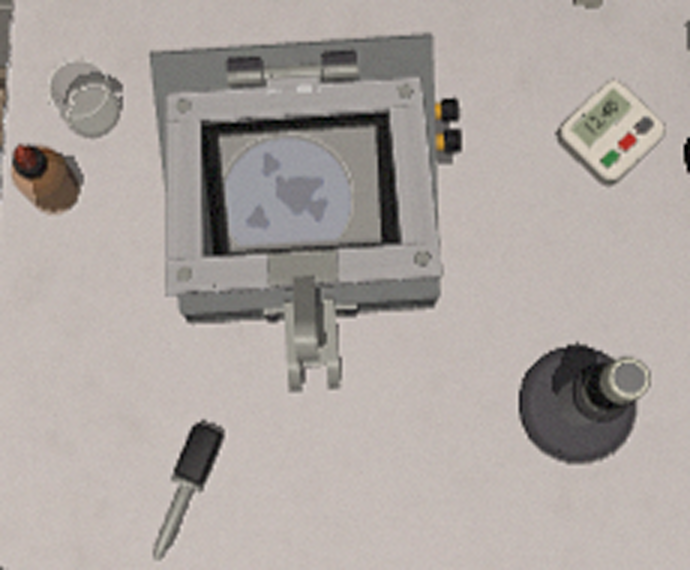

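View pics/sidec.png

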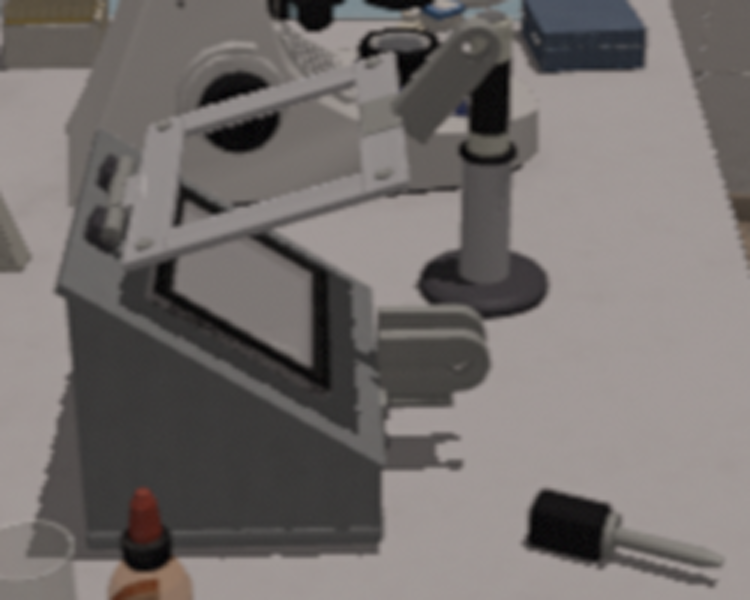

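```bash
cat > geo.py <<'E'
import numpy as np
from scipy.optimize import least_squares
from scipy.spatial.transform import Rotation as Ro
C={'top':(np.array([[447.59,0,323.39],[0,447.59,241.227],[0,0,1]]),np.array([[0.020249882,-0.99966664,-0.016017209],[-0.981705817,-0.016847264,-0.189657214],[0.189324144,0.019564724,-0.981719711]]),np.array([0.21033054,0.548415139,0.877055437])),
'side':(np.array([[586.12,0,319.069],[0,586.12,230.5515],[0,0,1]]),np.array([[-0.998427566,-0.055850163,-0.004811995],[-0.021248445,0.456492412,-0.889473542],[0.051873881,-0.887972656,-0.456961336]]),np.array([0.534474158,0.02982455,1.144158389]))}
def proj(n,X):
    K,R,t=C[n];p=(K@(R@np.asarray(X,float).reshape(-1,3).T+t[:,None])).T;return p[:,:2]/p[:,2:]
def ray(n,uv,z):
    K,R,t=C[n];d=R.T@np.linalg.inv(K)@np.array([*uv,1.]);c=-R.T@t;return c+d*(z-c[2])/d[2]
def T(uv):return np.array(uv)/3+[215,155]
def S(uv):return np.array(uv)/3+[200,155]
a=np.radians(35)
def win(P,wx=0,wn=0.002): # window coords -> chamber
    P=np.asarray(P,float).reshape(-1,3);x=P[:,0]+wx;z=P[:,2]+wn
    return np.c_[x*np.cos(a)-z*np.sin(a),P[:,1],.1075+x*np.sin(a)+z*np.cos(a)]
def fr(P,th): # frame coords (as window coords when closed) -> window
    P=np.asarray(P,float).reshape(-1,3);dx=P[:,0]-.08;dz=P[:,2]-.003
    return np.c_[.08+dx*np.cos(th)+dz*np.sin(th),P[:,1],.003-dx*np.sin(th)+dz*np.cos(th)]
def world(P,p):
    c,s=np.cos(p[2]),np.sin(p[2]);return np.asarray(P)@np.array([[c,-s,0],[s,c,0],[0,0,1]]).T+[p[0],p[1],0]
E
python3 - <<'E'
from geo import *
ch=[('top',(150,52),(.075,.09,.16)),('top',(432,35),(.075,-.09,.16)),
('side',(60,288),(.075,.09,.16)),('side',(383,462),(-.075,.09,.055)),('side',(102,130),(.075,-.09,.16)),('side',(372,290),(-.075,-.09,.055)),('side',(380,548),(-.075,.09,0)),('side',(465,367),(-.114,.017,.067))]
g=[('side',(327,388),(-.0475,.0575,0)),('side',(155,292),(.0475,.0575,0)),('side',(180,188),(.0475,-.0575,0))]
f=[('top',(165,295),(-.07,.08,.009)),('top',(440,275),(-.07,-.08,.009)),('side',(410,178),(-.07,.08,.009)),('side',(390,55),(-.07,-.08,.009))]
px=lambda n,u:T(u) if n=='top' else S(u)
def res(p,full=False):
    r=[proj(n,world([X],p))[0]-px(n,u) for n,u,X in ch]
    r+=[proj(n,world(win(X,p[4],p[5]),p))[0]-px(n,u) for n,u,X in g]
    r+=[proj(n,world(win(fr(X,p[3]),p[4],p[5]),p))[0]-px(n,u) for n,u,X in f]
    return np.array(r) if full else np.r_[np.ravel(r),p[4]*300,(p[5]-.002)*600]
s=least_squares(res,[.6,.25,0,.8,0,.002],loss='soft_l1')
print(s.x.round(4));print(res(s.x,True).round(1).tolist())
# pin: x,y,yaw at nose..
pin=[('top',(157,556),(.054,0,.013)),('top',(187,485),(-.002,0,.020)),('top',(203,420),(-.044,-.011,.026)),('top',(223,428),(-.044,.011,.026)),('side',(720,560),(.054,0,.013)),('side',(613,535),(-.002,0,.013))]
for sg in(1,):
  def rp(p):return np.ravel([proj(n,world([X],p))[0]-px(n,u) for n,u,X in pin])
  for y0 in(2.9,-2.9):
    q=least_squares(rp,[.4,.3,y0]);print('pin',q.x.round(4),q.fun.round(1))
print('foot',ray('top',T((578,405)),.012),ray('side',S((483,280)),.008),'pentop',ray('top',T((629,380)),.185),'collar',ray('side',S((488,152)),.0975))
print('bot',ray('top',(230,214),.08),ray('side',(251,370),.015),'beaker',ray('top',(243,187),.03),'timer',ray('top',(419,199),.02))
E
```

```text
[ 0.5858  0.2372  0.0811  0.8936 -0.0057  0.0044]
[[-0.5, 1.1], [0.1, 0.7], [-0.2, -1.9], [0.5, 1.0], [-0.6, -2.0], [0.1, -1.3], [1.4, 2.5], [-3.8, -0.9], [-1.0, -0.6], [2.2, 0.5], [-0.9, 0.4], [-0.1, -0.7], [0.3, 0.1], [-0.7, 1.3], [0.9, -0.9]]
pin [0.3887 0.3142 2.7622] [-0.   0.4  0.5 -1.  -1.8 -0.2  1.1  1.3  0.3  0.5 -0.7 -0.9]
pin [ 0.3887  0.3142 -3.521 ] [-0.   0.4  0.5 -1.  -1.8 -0.2  1.1  1.3  0.3  0.5 -0.7 -0.9]
foot [0.45003858 0.04015165 0.012     ] [0.45222967 0.04594842 0.008     ] pentop [0.45029267 0.03967608 0.185     ] collar [0.4516383  0.04492744 0.0975    ]
bot [0.59303017 0.41291884 0.08      ] [0.6057454  0.41100235 0.015     ] beaker [0.66713417 0.39981776 0.03      ] timer [0.6487646 0.0137035 0.02     ]
```

```bash
cat > plan.py <<'E'
import numpy as np,json,os,math
from scipy.spatial.transform import Rotation as Ro, Slerp
from station import get_obs
def start(sync):
    if sync or not os.path.exists('cmd.json'):
        o=get_obs();return np.array(o['tool_pos']),Ro.from_rotvec(o['tool_rot'])
    d=json.load(open('cmd.json'));return np.array(d['p']),Ro.from_rotvec(d['r'])
def plan(segs,sync=False,save=True):
    """segs: (pos,Rot,n_rows or 0=auto,grip)"""
    p,r=start(sync);path=[];cp,cr=p,r
    for P,R,n,g in segs:
        P=np.array(P,float);d=np.linalg.norm(P-cp);an=(cr.inv()*R).magnitude()
        n=n or max(1,math.ceil(max(d/.045,an/.14)))
        sl=Slerp([0,1],Ro.concatenate([cr,R]))
        path+=[(cp+(P-cp)*k/n,sl(k/n),g) for k in range(1,n+1)];cp,cr=P,R
    for i in range(0,len(path),5):
        rows=[]
        for P,R,g in path[i:i+5]:
            a=(r.inv()*R).as_rotvec()/np.pi;s=r.inv().apply(P-p)/.3
            rows.append([round(float(v),3)+0. for v in (*a,*s)]+[g])
        print(json.dumps(rows))
        l=np.array(rows[-1]);p,r=p+r.apply(l[3:6]*.3),r*Ro.from_rotvec(l[:3]*np.pi)
    if save:json.dump({'p':p.tolist(),'r':r.as_rotvec().tolist()},open('cmd.json','w'))
    print('end',p.round(4))
def down(psi):  # tool pointing down, tool x at angle psi
    c,s=np.cos(psi),np.sin(psi);return Ro.from_matrix(np.array([[c,s,0],[s,-c,0],[0,0,-1.]]))
E
python3 - <<'E'
from geo import *
from plan import *
px=lambda n,u:T(u) if n=='top' else S(u)
P=[.5858,.2372,.0811]
for n,u,X in[('top',(296,388),(-.131,.013,.067)),('top',(333,386),(-.131,-.013,.067)),('side',(490,365),(-.131,.017,.067)),('side',(465,367),(-.114,.017,.067)),('side',(378,400),(-.075,.017,.05))]:print(n,(proj(n,world([X],P))[0]-px(n,u)).round(1))
W=lambda X,th:world(win(fr(X,th),-.003,.003),P)[0]
tilt=Ro.from_rotvec(np.array([-np.sin(.081),np.cos(.081),0])*-a)
R=tilt*down(2.748);print(R.as_matrix()[:,2])
pt=lambda th,dz=0:W((-.059,.045,.009+dz),th)
print([pt(t).round(3).tolist() for t in(.9,.5,0)])
plan([(pt(.9,.05)+[0,0,.03],R,0,1),(pt(.9,.012),R,0,1)]+[(pt(t,0),R,3,1) for t in(.75,.6,.45,.3,.15)]+[(pt(.05),R,2,1)],sync=True)
E
```

```text
top [-0.7 -0.5]
top [-0.2 -0.7]
side [-1.4 -0.4]
side [-3.8 -0.9]
side [ 0.3 -2.3]
[ 0.57169585  0.0464089  -0.81915204]
[[0.511, 0.276, 0.202], [0.503, 0.276, 0.147], [0.525, 0.277, 0.082]]
[[-0.009, -0.017, 0.0, -0.126, -0.056, -0.017, 1], [-0.018, -0.035, 0.0, -0.252, -0.111, -0.033, 1], [-0.027, -0.052, 0.0, -0.378, -0.167, -0.05, 1], [-0.036, -0.069, 0.0, -0.504, -0.223, -0.066, 1], [-0.045, -0.087, 0.0, -0.63, -0.278, -0.083, 1]]
[[-0.009, -0.017, 0.0, -0.127, -0.056, 0.011, 1], [-0.018, -0.034, 0.0, -0.254, -0.111, 0.021, 1], [-0.027, -0.051, 0.0, -0.381, -0.166, 0.032, 1], [-0.036, -0.069, 0.0, -0.508, -0.221, 0.042, 1], [-0.044, -0.086, 0.0, -0.635, -0.277, 0.053, 1]]
[[0.0, 0.0, 0.0, 0.07, -0.035, 0.08, 1], [0.0, 0.0, 0.0, 0.14, -0.071, 0.16, 1], [0.0, 0.0, 0.0, 0.165, -0.084, 0.184, 1], [0.0, 0.0, 0.0, 0.19, -0.096, 0.207, 1], [0.0, 0.0, 0.0, 0.215, -0.109, 0.23, 1]]
[[0.0, 0.0, 0.0, 0.013, -0.007, 0.018, 1], [0.0, 0.0, 0.0, 0.027, -0.014, 0.035, 1], [0.0, 0.0, 0.0, 0.04, -0.021, 0.053, 1], [0.0, 0.0, 0.0, 0.051, -0.027, 0.072, 1], [0.0, 0.0, 0.0, 0.062, -0.032, 0.092, 1]]
[[0.0, 0.0, 0.0, 0.011, -0.006, 0.019, 1], [0.0, 0.0, 0.0, 0.02, -0.01, 0.04, 1], [0.0, 0.0, 0.0, 0.028, -0.015, 0.062, 1], [0.0, 0.0, 0.0, 0.037, -0.019, 0.083, 1], [0.0, 0.0, 0.0, 0.042, -0.022, 0.105, 1]]
[[0.0, 0.0, 0.0, 0.006, -0.002, 0.022, 1], [0.0, 0.0, 0.0, 0.011, -0.005, 0.045, 1], [0.0, 0.0, 0.0, 0.014, -0.007, 0.068, 1], [0.0, 0.0, 0.0, 0.017, -0.008, 0.091, 1]]
end [0.5211 0.2772 0.0876]
```

Request:
carry_out:
  rows:
    - [-0.009,-0.017,0.0,-0.126,-0.056,-0.017,1]
    - [-0.018,-0.035,0.0,-0.252,-0.111,-0.033,1]
    - [-0.027,-0.052,0.0,-0.378,-0.167,-0.05,1]
    - [-0.036,-0.069,0.0,-0.504,-0.223,-0.066,1]
    - [-0.045,-0.087,0.0,-0.63,-0.278,-0.083,1]
  force: 40

```text
t: 0.6
tool_pos: [0.3831, 0.4262, 0.256]
tool_rot: [0.555, 2.786, 0.122]
contact_force: [0.2, 0.2, -0.6]
opening: 0.012
grip_force: 0.0
```

Request:
carry_out:
  rows:
    - [-0.009,-0.017,0.0,-0.127,-0.056,0.011,1]
    - [-0.018,-0.034,0.0,-0.254,-0.111,0.021,1]
    - [-0.027,-0.051,0.0,-0.381,-0.166,0.032,1]
    - [-0.036,-0.069,0.0,-0.508,-0.221,0.042,1]
    - [-0.044,-0.086,0.0,-0.635,-0.277,0.053,1]

```text
t: 1.1
tool_pos: [0.5256, 0.2763, 0.2805]
tool_rot: [0.497, 2.494, 0.221]
contact_force: [0.4, -0.1, -0.5]
opening: -0.0003
grip_force: 0.0
```

Request:
carry_out:
  rows:
    - [0.0,0.0,0.0,0.07,-0.035,0.08,1]
    - [0.0,0.0,0.0,0.14,-0.071,0.16,1]
    - [0.0,0.0,0.0,0.165,-0.084,0.184,1]
    - [0.0,0.0,0.0,0.19,-0.096,0.207,1]
    - [0.0,0.0,0.0,0.215,-0.109,0.23,1]

```text
t: 1.6
tool_pos: [0.5063, 0.2771, 0.1842]
tool_rot: [0.497, 2.493, 0.222]
contact_force: [2.1, -0.1, 3.0]
opening: 0.0001
grip_force: 0.8
```

Request:
carry_out:
  rows:
    - [0.0,0.0,0.0,0.013,-0.007,0.018,1]
    - [0.0,0.0,0.0,0.027,-0.014,0.035,1]
    - [0.0,0.0,0.0,0.04,-0.021,0.053,1]
    - [0.0,0.0,0.0,0.051,-0.027,0.072,1]
    - [0.0,0.0,0.0,0.062,-0.032,0.092,1]

```text
t: 2.1
tool_pos: [0.5044, 0.2766, 0.1481]
tool_rot: [0.498, 2.495, 0.221]
contact_force: [0.0, 0.6, 1.9]
opening: -0.0001
grip_force: 0.7
```

Request:
carry_out:
  rows:
    - [0.0,0.0,0.0,0.011,-0.006,0.019,1]
    - [0.0,0.0,0.0,0.02,-0.01,0.04,1]
    - [0.0,0.0,0.0,0.028,-0.015,0.062,1]
    - [0.0,0.0,0.0,0.037,-0.019,0.083,1]
    - [0.0,0.0,0.0,0.042,-0.022,0.105,1]

```text
t: 2.6
tool_pos: [0.5105, 0.2768, 0.1134]
tool_rot: [0.498, 2.496, 0.22]
contact_force: [0.2, 0.3, 1.1]
opening: -0.0001
grip_force: 0.7
```

Request:
carry_out:
  rows:
    - [0.0,0.0,0.0,0.006,-0.002,0.022,1]
    - [0.0,0.0,0.0,0.011,-0.005,0.045,1]
    - [0.0,0.0,0.0,0.014,-0.007,0.068,1]
    - [0.0,0.0,0.0,0.017,-0.008,0.091,1]

```text
t: 3.0
tool_pos: [0.5219, 0.2779, 0.0881]
tool_rot: [0.498, 2.496, 0.22]
contact_force: [0.5, 0.2, 1.3]
opening: -0.0001
grip_force: 0.8
```

Request:
carry_out:
  rows:
    - [0,0,0,0,0,0.007,1]
    - [0,0,0,0,0,0.013,1]
    - [0,0,0,0,0,0.02,1]

```text
t: 3.3
tool_pos: [0.5244, 0.2779, 0.0828]
tool_rot: [0.499, 2.497, 0.219]
contact_force: [-2.4, 0.6, 0.4]
opening: -0.0
grip_force: 0.8
```

Request:
carry_out:
  rows:
    - [0,0,0,0,0,0.005,1]
    - [0,0,0,0,0,0.01,1]

```text
t: 3.5
tool_pos: [0.525, 0.278, 0.0823]
tool_rot: [0.501, 2.499, 0.216]
contact_force: [-47.0, -10.0, 42.3]
opening: 0.0003
grip_force: 31.1
```

Request:
carry_out:
  rows:
    - [0,0,0,0,0,-0.03,1]
    - [0,0,0,0,0,-0.15,0]
    - [0,0,0,0,0,-0.3,-1]

```text
t: 3.8
tool_pos: [0.4738, 0.2732, 0.1533]
tool_rot: [0.499, 2.5, 0.217]
contact_force: [0.7, 0.1, 1.6]
opening: 0.0284
grip_force: 0.0
```

Run:
```python
from plan import *
from geo import *
P=np.array([.411,.305])
R=down(2.762)
plan([([.411,.305,.16],R,0,-1),([.411,.305,.05],R,0,-1)],sync=True)
```

```text
[[0.017, 0.035, -0.001, 0.038, 0.008, -0.027, -1], [0.035, 0.069, -0.002, 0.076, 0.016, -0.053, -1], [0.052, 0.104, -0.003, 0.114, 0.024, -0.08, -1], [0.069, 0.138, -0.004, 0.152, 0.032, -0.106, -1], [0.087, 0.173, -0.004, 0.191, 0.04, -0.133, -1]]
[[0.0, 0.0, -0.001, -0.001, 0.0, 0.122, -1], [0.0, 0.0, -0.001, -0.001, 0.0, 0.245, -1], [0.0, 0.0, -0.001, -0.001, 0.0, 0.367, -1]]
end [0.411  0.305  0.0499]
```

Request:
carry_out:
  rows:
    - [0.017,0.035,-0.001,0.038,0.008,-0.027,-1]
    - [0.035,0.069,-0.002,0.076,0.016,-0.053,-1]
    - [0.052,0.104,-0.003,0.114,0.024,-0.08,-1]
    - [0.069,0.138,-0.004,0.152,0.032,-0.106,-1]
    - [0.087,0.173,-0.004,0.191,0.04,-0.133,-1]

```text
t: 4.3
tool_pos: [0.4121, 0.3065, 0.1625]
tool_rot: [-0.594, -3.084, -0.004]
contact_force: [0.6, 1.0, 0.3]
opening: 0.0858
grip_force: 0.0
```

Request:
carry_out:
  rows:
    - [0.0,0.0,-0.001,-0.001,0.0,0.122,-1]
    - [0.0,0.0,-0.001,-0.001,0.0,0.245,-1]
    - [0.0,0.0,-0.001,-0.001,0.0,0.367,-1]
    - [0.0,0.0,-0.001,-0.001,0.0,0.367,-1]

```text
t: 4.7
tool_pos: [0.4086, 0.3037, 0.0456]
tool_rot: [-0.588, -3.079, 0.008]
contact_force: [-0.3, -0.0, -0.4]
opening: 0.0854
grip_force: 0.0
```

Run:
```python
from station import *
import cv2,numpy as np
o=get_obs();print(o['tool_pos'],o['tool_rot'],o['opening'],o['q'])
s=get_image('side')['img'];t=get_image('top')['img'];cv2.imwrite('pics/s1.png',s);cv2.imwrite('pics/t1.png',t)
a=cv2.resize(s[205:355,220:460],(720,450),interpolation=cv2.INTER_CUBIC)
cv2.imwrite('pics/s1c.png',a)
a=cv2.resize(t[155:345,255:375],(378,598),interpolation=cv2.INTER_CUBIC);cv2.imwrite('pics/t1c.png',a)
```

```text
[0.40858885 0.30366074 0.045581  ] [-0.58823962 -3.07921084  0.00815004] 0.08544255146282859 [ 4.92757574e-01 -2.30394904e-02  2.01991141e+00  1.91203619e-04
  1.15318977e+00 -7.00594035e-01]
```

View pics/s1c.png

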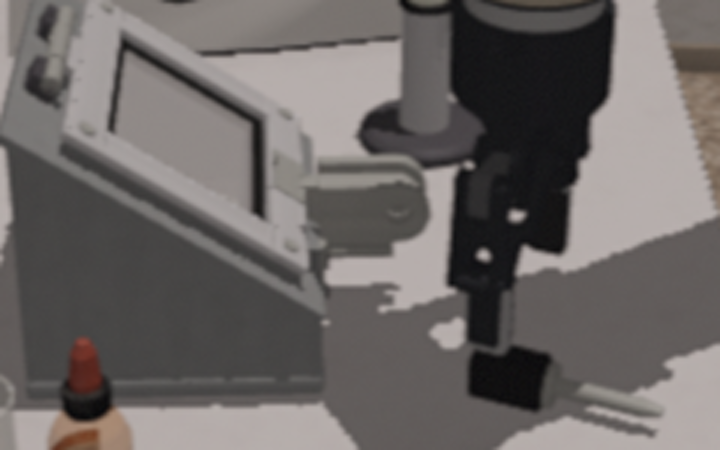

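View pics/t1c.png

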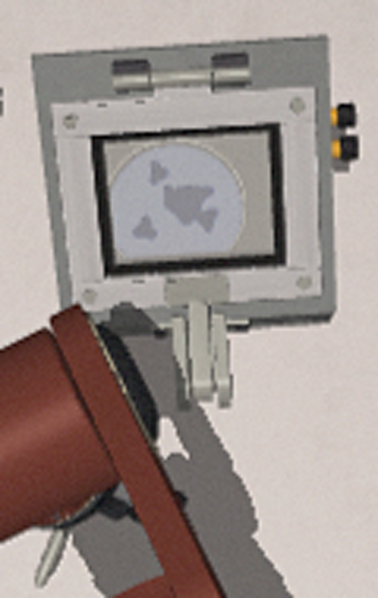

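The side crop shows the frame closed with its tongue inside the fork, the hole at crop (400,205), and the fingers over the pin handle at (510,375). The top crop shows the gasket evenly visible all round, with its outer corners at (93,137), (279,123), (287,265) and (104,276). I'll refit the pose from these and plan the grasp.

Run:
```python
from geo import *
from plan import *
T1=lambda u:np.array(u)/3.15+[255,155]
S1=lambda u:np.array(u)/3+[220,205]
t=[(T((150,52)),(.075,.09,.16)),(T((432,35)),(.075,-.09,.16)),(T((296,388)),(-.131,.013,.067)),(T((333,386)),(-.131,-.013,.067)),(T1((33,55)),(.075,.09,.16)),(T1((328,37)),(.075,-.09,.16))]
tw=[((104,144),(.0405,.0505,-.0015)),((272,131),(.0405,-.0505,-.0015)),((276,257),(-.0405,-.0505,-.0015)),((112,265),(-.0405,.0505,-.0015)),
((52,100),(.07,.08,.009)),((311,87),(.07,-.08,.009)),((323,290),(-.07,-.08,.009))]
tw=[(T1(u),X) for u,X in tw]
s=[(S1((400,205)),(-.114,.017,.067)),(S1((428,205)),(-.131,.017,.067)),(S1((325,312)),(-.075,.09,.055)),(S((60,288)),(.075,.09,.16)),(S((102,130)),(.075,-.09,.16))]
sw=[(S1((262,218)),(-.048,.055,.00)),(S1((265,122)),(-.048,-.058,.003)),(S1((125,38)),(.048,-.058,.003))]
def res(p,full=False):
    r=[[proj('top',world([X],p))[0]-u for u,X in t],[proj('top',world(win(X,p[3],p[4]),p))[0]-u for u,X in tw],
    [proj('side',world([X],p))[0]-u for u,X in s],[proj('side',world(win(X,p[3],p[4]),p))[0]-u for u,X in sw]]
    if full:return r
    return np.r_[np.ravel(np.vstack(r[:2])),np.ravel(np.vstack(r[2:])),p[3]*300,(p[4]-.003)*600]
q=least_squares(res,[.585,.237,.08,0,.003],loss='soft_l1');p=q.x
print(p.round(4));[print(np.round(x,1).tolist()) for x in res(p,True)]
for tgt,nm in(([-.114,0,.067],'hole'),):print(nm,world([tgt],p))
print('win',world(win([0,0,0],p[3],p[4]),p), 'press pt', world(win([-.059,.045,.009],p[3],p[4]),p))
plan([([.411,.305,.003],down(2.762),2,-1),([.411,.305,.003],down(2.762),3,1),([.411,.305,.003],down(2.762),3,1)],sync=True)
```

```text
[ 0.5855  0.2362  0.0845 -0.0045  0.0034]
[[-0.1, 1.4], [0.5, 0.7], [-0.0, -0.4], [0.5, -0.5], [-0.6, 1.3], [0.3, 0.7]]
[[0.3, -0.3], [-1.2, 0.4], [-0.6, -1.5], [1.5, -0.7], [-0.4, 1.7], [1.5, 0.2], [-0.0, 2.5]]
[[-1.9, 2.6], [-0.5, 2.4], [0.3, 0.6], [0.3, -2.1], [-0.5, -2.2]]
[[0.3, 5.0], [-0.5, -0.5], [-2.6, -1.4]]
hole [[0.4718881  0.22662663 0.067     ]]
win [[0.57988144 0.23577189 0.10771733]] press pt [[0.5227829  0.27609765 0.08124868]]
[[0.0, 0.0, 0.0, 0.002, -0.003, 0.081, -1], [0.001, 0.0, 0.001, 0.004, -0.005, 0.161, -1], [0.001, 0.0, 0.001, 0.004, -0.005, 0.161, 1], [0.001, 0.0, 0.001, 0.004, -0.005, 0.161, 1], [0.001, 0.0, 0.001, 0.004, -0.005, 0.161, 1]]
[[0.0, 0.0, 0.0, 0.0, 0.0, 0.0, 1], [0.0, 0.0, 0.0, 0.0, 0.0, 0.0, 1], [0.0, 0.0, 0.0, 0.0, 0.0, 0.0, 1]]
end [0.411 0.305 0.003]
```

Request:
carry_out:
  rows:
    - [0.0,0.0,0.0,0.002,-0.003,0.081,-1]
    - [0.001,0.0,0.001,0.004,-0.005,0.14,-1]
    - [0.001,0.0,0.001,0.004,-0.005,0.155,-1]
    - [0.001,0.0,0.001,0.004,-0.005,0.155,1]
    - [0.001,0.0,0.001,0.004,-0.005,0.155,1]
  force: 60

```text
t: 5.3
tool_pos: [0.4129, 0.3061, 0.0071]
tool_rot: [0.593, 3.08, 0.002]
contact_force: [0.1, 0.6, 0.3]
opening: 0.0592
grip_force: 0.0
```

Request:
carry_out:
  rows:
    - [0,0,0,0,0,0,1]
    - [0,0,0,0,0,0,1]
    - [0,0,0,0,0,0,1]

```text
t: 5.6
tool_pos: [0.4123, 0.3058, 0.0062]
tool_rot: [0.593, 3.081, 0.001]
contact_force: [0.5, 0.4, 0.1]
opening: 0.021
grip_force: 58.5
```

Request:
carry_out:
  rows:
    - [0,0,0,0,0,-0.1,1]
    - [0,0,0,0,0,-0.2,1]
    - [0,0,0,0,0,-0.3,1]
    - [0,0,0,0,0,-0.3,1]
    - [0,0,0,0,0,-0.3,1]

```text
t: 6.1
tool_pos: [0.4114, 0.3054, 0.0952]
tool_rot: [0.594, 3.082, -0.0]
contact_force: [0.4, -1.6, -0.5]
opening: 0.0204
grip_force: 58.8
```

Run:
```python
from station import *
import cv2
o=get_obs();print(o['t'],o['tool_pos'],o['tool_rot'],o['opening'],o['grip_force'])
s=get_image('side')['img'];t=get_image('top')['img']
print(s.shape)
a=cv2.resize(s[205:355,300:460],(640,600),interpolation=cv2.INTER_CUBIC);cv2.imwrite('pics/s2c.png',a)
```

```text
6.1 [0.41136839 0.3054282  0.09522915] [ 5.93702763e-01  3.08234558e+00 -1.57732318e-04] 0.020438149163040684 58.76445114612579
(480, 640, 3)
```

View pics/s2c.png

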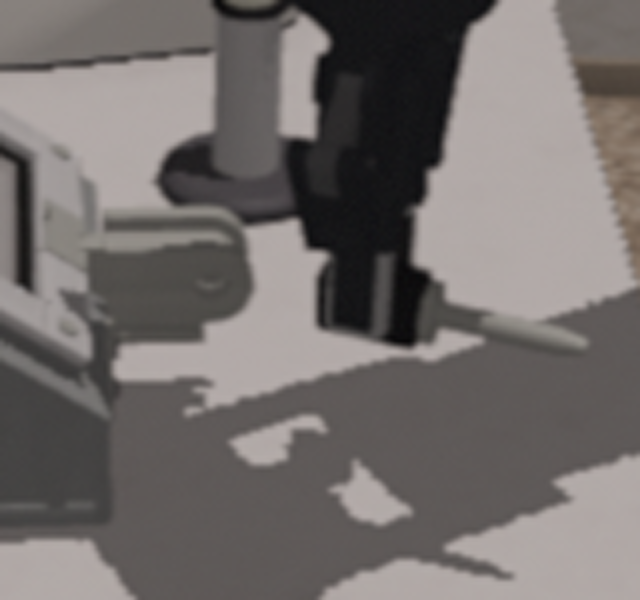

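Run:
```python
from plan import *
from geo import *
tc=np.array([.4114,.3054,.0952]);ax=np.array([np.cos(2.762),np.sin(2.762),0])
uv=np.array([588,345])/4+[300,205];n=ray('side',uv,.102)
print('nose',n,'along',(n-tc)@ax, proj('side',tc+ax*.079+[0,0,.0068]),uv)
h=np.array([.4719,.2266,.067]);psi=4.795;u=np.array([np.cos(psi),np.sin(psi),0])
print('hole side', proj('side',h-u*.017))
P=h-u*(.037+.079);P[2]=.0602
plan([(P+[0,0,.06],down(psi),0,1),(P,down(psi),2,1),(P,down(psi),2,1)],sync=True)
```

```text
nose [0.33730652 0.33465716 0.102     ] along 0.07966019289654125 [[446.48269678 291.2424819 ]] [447.   291.25]
hole side [[351.36891705 275.96092723]]
[[0.0, 0.0, -0.043, -0.008, 0.012, -0.006, 1], [0.0, 0.0, -0.086, -0.015, 0.024, -0.012, 1], [0.0, 0.0, -0.129, -0.023, 0.036, -0.018, 1], [0.0, 0.0, -0.173, -0.031, 0.048, -0.024, 1], [0.0, 0.0, -0.216, -0.038, 0.06, -0.03, 1]]
[[0.0, 0.0, -0.043, -0.014, 0.004, -0.006, 1], [0.0, 0.0, -0.086, -0.028, 0.009, -0.012, 1], [0.0, -0.001, -0.129, -0.041, 0.014, -0.018, 1], [0.0, -0.001, -0.172, -0.055, 0.018, -0.024, 1], [0.0, -0.001, -0.216, -0.068, 0.023, -0.031, 1]]
[[0.0, 0.0, -0.043, -0.013, -0.005, -0.006, 1], [0.0, 0.0, -0.086, -0.027, -0.01, -0.012, 1], [0.0, 0.0, -0.129, -0.04, -0.015, -0.018, 1], [0.0, 0.0, -0.172, -0.054, -0.02, -0.024, 1], [0.0, 0.0, -0.215, -0.067, -0.025, -0.03, 1]]
[[0.0, 0.0, 0.0, 0.0, 0.0, 0.1, 1], [0.0, 0.0, 0.0, 0.0, 0.0, 0.2, 1], [0.0, 0.0, 0.0, 0.0, 0.0, 0.2, 1], [0.0, 0.0, 0.0, 0.0, 0.0, 0.2, 1]]
end [0.4624 0.3422 0.0603]
```

Request:
carry_out:
  rows:
    - [0.0,0.0,-0.043,-0.008,0.012,-0.006,1]
    - [0.0,0.0,-0.086,-0.015,0.024,-0.012,1]
    - [0.0,0.0,-0.129,-0.023,0.036,-0.018,1]
    - [0.0,0.0,-0.173,-0.031,0.048,-0.024,1]
    - [0.0,0.0,-0.216,-0.038,0.06,-0.03,1]

```text
t: 6.7
tool_pos: [0.4273, 0.3172, 0.1015]
tool_rot: [0.475, -3.103, 0.004]
contact_force: [-1.0, -0.3, -1.4]
opening: 0.0208
grip_force: 58.7
```

Request:
carry_out:
  rows:
    - [0.0,0.0,-0.043,-0.014,0.004,-0.006,1]
    - [0.0,0.0,-0.086,-0.028,0.009,-0.012,1]
    - [0.0,-0.001,-0.129,-0.041,0.014,-0.018,1]
    - [0.0,-0.001,-0.172,-0.055,0.018,-0.024,1]
    - [0.0,-0.001,-0.216,-0.068,0.023,-0.031,1]

```text
t: 7.2
tool_pos: [0.4447, 0.3297, 0.1107]
tool_rot: [1.481, -2.77, 0.002]
contact_force: [-0.2, 0.5, -1.6]
opening: 0.0207
grip_force: 58.7
```

Request:
carry_out:
  rows:
    - [0.0,0.0,-0.043,-0.013,-0.005,-0.006,1]
    - [0.0,0.0,-0.086,-0.027,-0.01,-0.012,1]
    - [0.0,0.0,-0.129,-0.04,-0.015,-0.018,1]
    - [0.0,0.0,-0.172,-0.054,-0.02,-0.024,1]
    - [0.0,0.0,-0.215,-0.067,-0.025,-0.03,1]

```text
t: 7.7
tool_pos: [0.4622, 0.3422, 0.1197]
tool_rot: [2.315, -2.122, 0.002]
contact_force: [0.3, -0.1, -0.5]
opening: 0.0208
grip_force: 58.7
```

Request:
carry_out:
  rows:
    - [0.0,0.0,0.0,0.0,0.0,0.1,1]
    - [0.0,0.0,0.0,0.0,0.0,0.2,1]
    - [0.0,0.0,0.0,0.0,0.0,0.2,1]
    - [0.0,0.0,0.0,0.0,0.0,0.2,1]

```text
t: 8.1
tool_pos: [0.4622, 0.3422, 0.0604]
tool_rot: [2.309, -2.129, 0.002]
contact_force: [-0.1, -0.5, -0.7]
opening: 0.0205
grip_force: 58.8
```

Run:
```python
from station import *
import cv2,numpy as np
from scipy.spatial.transform import Rotation as Ro
o=get_obs();print(o['t'],o['tool_pos'],Ro.from_rotvec(o['tool_rot']).as_matrix().round(4).tolist(),o['q'].round(2))
s=get_image('side')['img'];t=get_image('top')['img']
f=lambda im,x,y:cv2.resize(im[y:y+75,x:x+100],(400,300),interpolation=cv2.INTER_CUBIC)
a=np.vstack([np.hstack([f(s,300,230),f(t,260,230)]),np.hstack([f(s,300,160),f(t,260,170)])])
cv2.imwrite('pics/c3.png',a)
```

```text
8.1 [0.46224264 0.34215567 0.06040131] [[0.0812, -0.9967, 0.0002], [-0.9967, -0.0812, -0.0013], [0.0013, -0.0001, -1.0]] [ 0.51  0.1   1.86 -0.    1.18 -2.71]
```

View pics/c3.png

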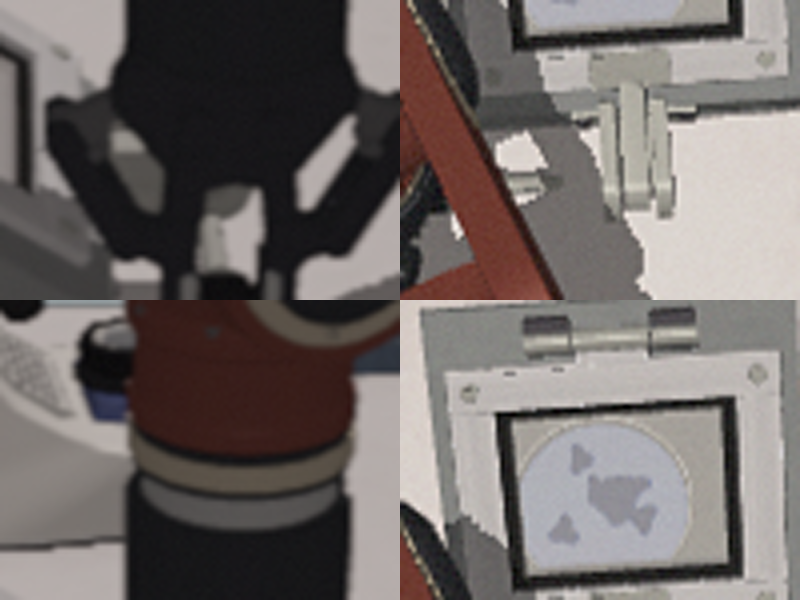

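Request:
carry_out:
  rows:
    - [0,0,0,0.02,0,0,1]
    - [0,0,0,0.04,0,0,1]
    - [0,0,0,0.06,0,0,1]
    - [0,0,0,0.08,0,0,1]
    - [0,0,0,0.1,0,0,1]

```text
t: 8.7
tool_pos: [0.4662, 0.3197, 0.0646]
tool_rot: [-2.293, 2.121, 0.014]
contact_force: [-4.0, 24.3, -3.0]
opening: 0.0207
grip_force: 58.5
```

Run:
```python
from station import *
from geo import *
o=get_obs();print(o['tool_pos'],o['contact_force'],o['wrist_torque'])
print('nose',proj('top',[.4622+.0815*.079,.3422-.9967*.079,.067]),'seen ~300,275.5')
```

```text
[0.46624767 0.31970338 0.06463523] [-4.01724249 24.29873201 -3.03715374] [ 2.08232641  0.81135904 -0.33662437]
nose [[301.32319183 276.43667382]] seen ~300,275.5
```

Request:
carry_out:
  rows:
    - [0,0,0,-0.03,0,0,1]
    - [0,0,0,-0.06,0,0,1]
    - [0,0,0,-0.06,0,0,1]

```text
t: 9.0
tool_pos: [0.4648, 0.3316, 0.0625]
tool_rot: [-2.308, 2.126, -0.005]
contact_force: [0.1, 0.3, -0.8]
opening: 0.0205
grip_force: 59.7
```

Run:
```python
from station import *
from geo import *
import cv2
o=get_obs();tp=o['tool_pos'];R=Ro.from_rotvec(o['tool_rot']).as_matrix();print(tp,R[:,0])
t=get_image('top')['img'];cv2.imwrite('pics/t4.png',t);s=cv2.imread('pics/s1.png');s0=cv2.imread('pics/side0.png')
P=[.5855,.2362,.0845]
ear=lambda y:[(-.072,y,.05),(-.131+.017,y,.05)]+[(-.114-.017*np.sin(k),y,.067-.017*np.cos(k)) for k in np.linspace(0,np.pi,9)]+[(-.072,y,.084)]
hole=lambda y:[(-.114+.0065*np.cos(k),y,.067+.0065*np.sin(k)) for k in np.linspace(0,2*np.pi,20)]
def pan(im,n,x,y,w,h,k,lines):
    a=cv2.resize(im[y:y+h,x:x+w],(w*k,h*k),interpolation=cv2.INTER_CUBIC)
    for L,c in lines:
        q=((proj(n,L)-[x,y]+.5)*k).round().astype(int);cv2.polylines(a,[q.reshape(-1,1,2)],False,c,1)
    return a
W=lambda L:world(L,P)
pin=lambda z:[tp+R@np.array([x,y,-z]) for x,y in((.025,.005),(.069,.005),(.079,.0025),(.079,-.0025),(.069,-.005),(.025,-.005))]
G=(0,255,0);B=(255,0,0)
A=pan(s,'side',322,250,50,37,8,[(W(ear(.017)),G),(W(hole(.017)),B)])
A0=pan(s0,'side',322,250,50,37,8,[(W(hole(.017)),B)])
top=pan(t,'top',285,245,57,85,7,[(pin(.0068),G),(W([(-.114,.03,.067),(-.114,-.03,.067)]),B),(W([(-.072,.017,.084),(-.114,.017,.084),(-.131,.017,.067),(-.131,.009,.067),(-.114,.009,.084),(-.072,.009,.084)]),G)])
L=np.vstack([A,A0]);top=top[:592];L=cv2.copyMakeBorder(L,0,0,0,1,0)
cv2.imwrite('pics/c5.png',np.hstack([L,top])[:, :800]);print(L.shape,top.shape)
```

```text
[0.46476745 0.33156868 0.06253654] [ 8.21724976e-02 -9.96618044e-01 -3.94598896e-04]
(592, 401, 3) (592, 399, 3)
```

View pics/c5.png

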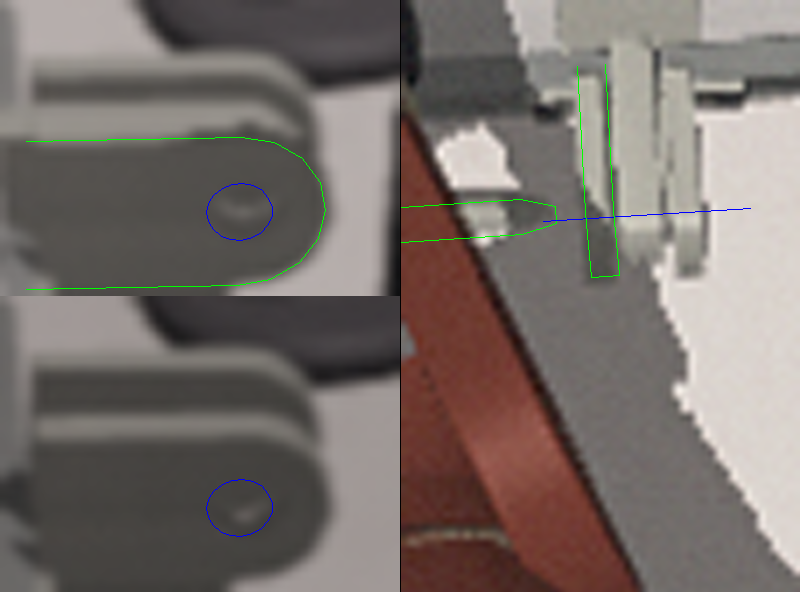

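Request:
carry_out:
  rows:
    - [0,0,0,0,0,0,1]
    - [0,0,0,0,0,0,1]
    - [0,0,0,0,0,0,1]

```text
t: 9.35
tool_pos: [0.4646, 0.3307, 0.0622]
tool_rot: [-2.307, 2.128, -0.004]
contact_force: [-0.0, -0.9, -0.8]
opening: 0.0205
grip_force: 59.7
```

Request:
carry_out:
  rows:
    - [0,0,0,0.008,0,0,1]
    - [0,0,0,0.016,0,0,1]
    - [0,0,0,0.02,0,0,1]
    - [0,0,0,0.02,0,0,1]

```text
t: 9.75
tool_pos: [0.4651, 0.3247, 0.0623]
tool_rot: [-2.307, 2.128, -0.004]
contact_force: [-0.4, -0.3, -0.7]
opening: 0.0208
grip_force: 59.7
```

Run:
```python
from station import *
import cv2,numpy as np
o=get_obs();print(o['tool_pos'],o['contact_force'],o['wrist_torque'])
t=get_image('top')['img'];cv2.imwrite('pics/t6.png',t)
g=cv2.cvtColor(t,cv2.COLOR_BGR2GRAY);print(g[266:286,294:322])
```

```text
[0.46507665 0.32470336 0.06226879] [-0.39437675 -0.31071571 -0.67714111] [-0.04418874  0.00024933 -0.02270821]
[[204 213 212 212 211 209 213 213  97 108 110 111 110 111 110 106  98 165
  180 174 102 181 179 179 176 172 171 146]
 [126 219 210 208 211 211 211 214 141 103 109 109 109 109 109 105  89  89
  163 177 102 183 182 174 178 173 171 154]
 [ 75 204 216 211 212 211 211 214 212 143 106 105 111 110 106 108  93  77
   97 180 109 164 183 180 177 176 171 174]
 [ 48 126 220 214 212 213 215 213 218 218 100 107 108 109 109 107  92  88
   97 165 125  92 181 177 179 175 171 177]
 [ 50  96 208 218 212 214 214 215 215 216 142 104 111 111 110 108  99  83
   83  85 120  96 185 180 182 173 175 168]
 [ 62  45 127 202 196 195 195 195 196 203 200 105 111 107 110 109  98  86
   88  90 113  99 184 184 178 174 174 175]
 [ 66  44  69  97  98  97 101  99  93  93 100 104 102 107 109 106  96  86
   87  88  75  98 178 182 177 175 176 172]
 [ 72  66  35  74 113 111 117 121  67  74  78  84  83  90  96  91  97  83
   89  88  78  93 160 180 177 177 172 174]
 [ 71  64  49  90 150 153 157 157 107  83  85  77  87
[... 651 characters left out ...]
 75  71  74  75  72  40  67 112 110 110 110 112 110 108 110 108 110  79
   85  84  83  89  99  83  91 139 148 143]
 [ 72  68  72  71  70  60  42 104 113 112 110 111 111 108 110 113 111  81
   77  80  86  95 101  78  82  82 133 126]
 [ 72  72  72  76  68  72  44  77 116 111 112 109 110 110 113 107 108  86
   80  78  82  94 102  83  87  90 110 100]
 [ 70  69  76  74  71  74  50  44 109 112 109 107 110 108 108 116 111  84
   76  81  77  94 112 112 111 111 108 109]
 [ 73  71  72  72  73  71  67  38  73 112 111 110 111 109 110 111 112  91
   77  79  78  84 112 106 111 110 111 105]
 [ 76  71  71  71  75  71  68  47  45 104 110 109 111 110 109 113 109  98
   93  93  91 100 114 109 109 109 108 110]]
```

Run:
```python
from geo import *
tp=np.array([.4651,.3247,.0623]);u=np.array([.0822,-.9966,0])
for d in(.060,.065,.076):print(d,proj('top',tp+u*d+[0,0,.0068]))
P=[.5855,.2362,.0845]
for y in(.017,.022,.033):print(y,proj('top',world([(-.114,y,.067)],P)))
```

```text
0.06 [[300.56242981 275.61847701]]
0.065 [[303.03414477 275.46090906]]
0.076 [[308.47229675 275.1142354 ]]
0.017 [[311.19919701 275.71441625]]
0.022 [[308.73234405 275.87710077]]
0.033 [[303.30560485 276.23498446]]
```

Request:
carry_out:
  rows:
    - [0,0,0,-0.005,0.004,0.004,1]
    - [0,0,0,-0.005,0.008,0.007,1]
    - [0,0,0,0.005,0.008,0.007,1]
    - [0,0,0,0.012,0.008,0.007,1]
    - [0,0,0,0.02,0.008,0.007,1]

```text
t: 10.3
tool_pos: [0.4631, 0.3186, 0.0602]
tool_rot: [-2.308, 2.127, -0.004]
contact_force: [0.3, 0.0, -0.9]
opening: 0.0205
grip_force: 59.7
```

Request:
carry_out:
  rows:
    - [0,0,0,0.004,0,0,1]
    - [0,0,0,0.008,0,0,1]

```text
t: 10.5
tool_pos: [0.4634, 0.3162, 0.0602]
tool_rot: [-2.307, 2.127, -0.004]
contact_force: [0.2, 0.1, -0.3]
opening: 0.0206
grip_force: 59.7
```

Request:
carry_out:
  rows:
    - [0,0,0,0.008,0,0,1]
    - [0,0,0,0.015,0,0,1]
    - [0,0,0,0.022,0,0,1]
    - [0,0,0,0.03,0,0,1]

```text
t: 10.9
tool_pos: [0.4637, 0.3073, 0.06]
tool_rot: [-2.308, 2.128, -0.003]
contact_force: [-1.3, 1.6, -1.6]
opening: 0.0204
grip_force: 59.6
```

Run:
```python
from station import *
o=get_obs();print(o['tool_pos'],o['contact_force'],o['wrist_torque'])
```

```text
[0.46370967 0.30726913 0.0599682 ] [-1.30395138  1.60499048 -1.57202881] [ 0.13122231  0.31377587 -0.06321022]
```

Request:
carry_out:
  rows:
    - [0,0,0,0.008,0.002,0.002,1]
    - [0,0,0,0.015,0.002,0.002,1]
    - [0,0,0,0.022,0.002,0.002,1]
    - [0,0,0,0.03,0.002,0.002,1]

```text
t: 11.3
tool_pos: [0.4643, 0.2982, 0.0597]
tool_rot: [-2.307, 2.127, -0.004]
contact_force: [-1.1, 0.1, -0.7]
opening: 0.0205
grip_force: 59.7
```

Request:
carry_out:
  rows:
    - [0,0,0,0.01,0,0,1]
    - [0,0,0,0.02,0,0,1]
    - [0,0,0,0.03,0,0,1]
    - [0,0,0,0.04,0,0,1]

```text
t: 11.7
tool_pos: [0.4653, 0.2861, 0.0596]
tool_rot: [-2.307, 2.127, -0.004]
contact_force: [0.2, -0.1, -0.9]
opening: 0.0212
grip_force: 59.7
```

Request:
carry_out:
  rows:
    - [0,0,0,0.013,0,0,1]
    - [0,0,0,0.026,0,0,1]
    - [0,0,0,0.039,0,0,1]
    - [0,0,0,0.05,0,0,1]

```text
t: 12.1
tool_pos: [0.4665, 0.2711, 0.0596]
tool_rot: [-2.307, 2.127, -0.004]
contact_force: [0.3, -1.0, -1.2]
opening: 0.0207
grip_force: 59.7
```

Request:
carry_out:
  rows:
    - [0,0,0,0.005,0,0,1]
    - [0,0,0,0.01,0,0,1]

```text
t: 12.3
tool_pos: [0.4667, 0.2683, 0.0596]
tool_rot: [-2.307, 2.127, -0.004]
contact_force: [-0.3, 0.5, -0.5]
opening: 0.0205
grip_force: 59.7
```

Request:
carry_out:
  rows:
    - [0,0,0,0.005,0,0,1]
    - [0,0,0,0.01,0,0,1]

```text
t: 12.5
tool_pos: [0.4668, 0.2681, 0.0598]
tool_rot: [-2.302, 2.125, 0.003]
contact_force: [-0.3, 13.1, -3.3]
opening: 0.0209
grip_force: 59.4
```

Request:
carry_out:
  rows:
    - [0,0,0,-0.008,0,0,1]
    - [0,0,0,-0.008,0,0,1]
    - [0,0,0,-0.008,0,0,0]
    - [0,0,0,-0.008,0,0,0]
    - [0,0,0,-0.008,0,0,0]

```text
t: 13.0
tool_pos: [0.4669, 0.2677, 0.0597]
tool_rot: [-2.307, 2.127, -0.004]
contact_force: [0.4, 0.0, -0.7]
opening: 0.043
grip_force: 0.0
```

Request:
carry_out:
  rows:
    - [0,0,0,0,0,-0.05,0]
    - [0,0,0,0,0,-0.15,0]
    - [0,0,0,0,0,-0.3,0]
    - [0,0,0,0,0,-0.45,0]
    - [0,0,0,0,0,-0.6,0]

```text
t: 13.5
tool_pos: [0.4658, 0.2676, 0.2426]
tool_rot: [-2.307, 2.126, -0.005]
contact_force: [0.6, 0.4, 0.1]
opening: 0.0426
grip_force: 0.0
```

Run:
```python
from station import *
from geo import *
import cv2
o=get_obs();print(o['t'],o['tool_pos'],o['tool_rot'],o['contact_force'],o['q'].round(2))
t=get_image('top')['img'];s=get_image('side')['img'];cv2.imwrite('pics/t7.png',t);cv2.imwrite('pics/s7.png',s)
# pen collar (dark) and foot location in side/top: reproject estimates
for e in((.450,.040),(.4519,.0455)):
    print(e,[ (n,np.round(proj(n,[*e,z])[0],1).tolist()) for n in('top','side') for z in(.012,.1,.185)])
```

```text
13.5 [0.46578766 0.2676038  0.2426381 ] [-2.30655162  2.12648916 -0.00485334] [0.59009037 0.37772835 0.08473745] [ 0.38 -0.17  1.81 -0.    1.5  -2.84]
(0.45, 0.04) [('top', [407.7, 290.0]), ('top', [415.4, 286.3]), ('top', [424.5, 281.8]), ('side', [362.2, 245.0]), ('side', [363.6, 203.3]), ('side', [365.0, 160.0])]
(0.4519, 0.0455) [('top', [405.1, 289.1]), ('top', [412.6, 285.2]), ('top', [421.3, 280.7]), ('side', [361.2, 246.4]), ('side', [362.6, 204.6]), ('side', [364.0, 161.1])]
```

Request:
carry_out:
  rows:
    - [0,0,0,0,0,0,-1]
    - [0,0,0,0,0,0,-1]
    - [0,0,0,0,0,0,-1]

```text
t: 13.9
tool_pos: [0.4651, 0.2673, 0.2377]
tool_rot: [-2.31, 2.129, -0.002]
contact_force: [0.1, -0.6, -0.7]
opening: 0.0832
grip_force: 0.0
```

Run:
```python
from plan import *
o=get_obs();print(o['t'],o['tool_pos'])
R=down(np.pi);P=[.4505,.041,.245]
plan([(P,R,0,-1),(P,R,2,-1)],sync=True)
```

```text
13.9 [0.46506462 0.26733625 0.23766113]
[[0.0, 0.0, 0.044, 0.062, 0.009, -0.002, -1], [0.0, 0.0, 0.088, 0.125, 0.018, -0.004, -1], [0.0, 0.0, 0.131, 0.187, 0.027, -0.006, -1], [0.0, 0.0, 0.175, 0.249, 0.037, -0.008, -1], [0.0, 0.0, 0.219, 0.312, 0.046, -0.01, -1]]
[[0.0, 0.0, 0.044, 0.053, -0.033, -0.002, -1], [0.0, 0.0, 0.088, 0.107, -0.065, -0.004, -1], [0.0, 0.0, 0.132, 0.161, -0.098, -0.006, -1], [0.0, 0.0, 0.175, 0.215, -0.13, -0.008, -1], [0.0, 0.0, 0.219, 0.269, -0.163, -0.01, -1]]
[[0.0, 0.0, 0.044, 0.021, -0.059, -0.002, -1], [0.0, 0.0, 0.088, 0.042, -0.119, -0.004, -1], [0.0, 0.0, 0.088, 0.042, -0.119, -0.004, -1], [0.0, 0.0, 0.088, 0.042, -0.119, -0.004, -1]]
end [0.4506 0.041  0.245 ]
```

Request:
carry_out:
  rows:
    - [0.0,0.0,0.044,0.062,0.009,-0.002,-1]
    - [0.0,0.0,0.088,0.125,0.018,-0.004,-1]
    - [0.0,0.0,0.131,0.187,0.027,-0.006,-1]
    - [0.0,0.0,0.175,0.249,0.037,-0.008,-1]
    - [0.0,0.0,0.219,0.312,0.046,-0.01,-1]

```text
t: 14.4
tool_pos: [0.4589, 0.1725, 0.2407]
tool_rot: [-1.448, 2.787, -0.001]
contact_force: [-0.4, -0.1, 0.0]
opening: 0.0857
grip_force: 0.0
```

Request:
carry_out:
  rows:
    - [0.0,0.0,0.044,0.053,-0.033,-0.002,-1]
    - [0.0,0.0,0.088,0.107,-0.065,-0.004,-1]
    - [0.0,0.0,0.132,0.161,-0.098,-0.006,-1]
    - [0.0,0.0,0.175,0.215,-0.13,-0.008,-1]
    - [0.0,0.0,0.219,0.269,-0.163,-0.01,-1]

```text
t: 14.9
tool_pos: [0.4531, 0.0784, 0.2437]
tool_rot: [-0.423, 3.112, 0.001]
contact_force: [0.3, -0.8, -0.5]
opening: 0.0854
grip_force: 0.0
```

Request:
carry_out:
  rows:
    - [0.0,0.0,0.044,0.021,-0.059,-0.002,-1]
    - [0.0,0.0,0.088,0.042,-0.119,-0.004,-1]
    - [0.0,0.0,0.088,0.042,-0.119,-0.004,-1]
    - [0.0,0.0,0.088,0.042,-0.119,-0.004,-1]
    - [0.0,0.0,0.088,0.042,-0.119,-0.004,-1]

```text
t: 15.4
tool_pos: [0.4513, 0.042, 0.2458]
tool_rot: [-0.003, 3.139, 0.002]
contact_force: [0.5, -0.2, 0.2]
opening: 0.0851
grip_force: 0.0
```

Run:
```python
from plan import *
from geo import *
import cv2
o=get_obs();print(o['t'],o['tool_pos'],o['tool_rot'],o['q'].round(3),proj('top',[.4505,.041,.185]),proj('side',[.4505,.041,.012]))
from station import get_image
s=get_image('side')['img'];cv2.imwrite('pics/s8.png',s);cv2.imwrite('pics/t8.png',get_image('top')['img'])
# stand foot in side image: dark, low-lying ellipse
g=cv2.cvtColor(cv2.imread('pics/side0.png'),cv2.COLOR_BGR2GRAY)
m=(g[230:265,335:390]<75);ys,xs=np.nonzero(m)
print('foot dark x',xs.min()+335,xs.max()+335,'y',ys.min()+230,ys.max()+230)
k=[(.042*np.cos(t)+.4505,.042*np.sin(t)+.041) for t in np.linspace(0,6.28,60)]
q=np.vstack([proj('side',[*p,z])[0] for p in k for z in(0,.012)]);print('pred',q.min(0),q.max(0))
g=cv2.cvtColor(cv2.imread('pics/top0.png'),cv2.COLOR_BGR2GRAY)
m=(g[262:315,382:435]<110);ys,xs=np.nonzero(m);print('top dark',xs.min()+382,xs.max()+382,ys.min()+262,ys.max()+262)
q=np.vstack([proj('top',[*p,z])[0] for p in k for z in(0,.012)]);print('pred',q.min(0),q.max(0))
plan([([.4505,.041,.125],down(np.pi),6,-1),([.4505,.041,.125],down(np.pi),2,-1)],sync=True)
```

```text
15.4 [0.45128806 0.04195688 0.24581411] [-2.58196911e-03  3.13886266e+00  1.77390961e-03] [-7.300e-02 -3.890e-01  1.979e+00  1.000e-03  1.549e+00 -1.645e+00] [[423.90265776 281.53395259]] [[361.94085623 245.28453324]]
foot dark x 335 381 y 230 264
pred [339.99345121 235.14292035] [383.9192315  261.71617136]
top dark 388 426 269 308
pred [386.77050342 270.1349622 ] [427.11080146 309.96082373]
[[0.0, 0.0, 0.0, 0.001, -0.001, 0.067, -1], [0.0, 0.0, 0.0, 0.001, -0.001, 0.135, -1], [0.0, 0.001, 0.0, 0.002, -0.002, 0.202, -1], [0.0, 0.001, 0.0, 0.003, -0.003, 0.269, -1], [0.0, 0.001, 0.0, 0.004, -0.003, 0.336, -1]]
[[0.0, 0.0, 0.0, 0.0, -0.001, 0.068, -1], [0.0, 0.0, 0.0, 0.0, -0.001, 0.068, -1], [0.0, 0.0, 0.0, 0.0, -0.001, 0.068, -1]]
end [0.4506 0.041  0.1249]
```

Request:
carry_out:
  rows:
    - [0.0,0.0,0.0,-0.002,0,0.067,-1]
    - [0.0,0.0,0.0,-0.002,0,0.135,-1]
    - [0.0,0.0,0.0,-0.002,0,0.202,-1]
    - [0.0,0.0,0.0,-0.002,0,0.269,-1]
    - [0.0,0.0,0.0,-0.002,0,0.336,-1]

```text
t: 16.0
tool_pos: [0.4525, 0.0421, 0.1449]
tool_rot: [-0.002, 3.137, 0.001]
contact_force: [0.1, 0.7, -0.2]
opening: 0.0853
grip_force: 0.0
```

Request:
carry_out:
  rows:
    - [0.0,0.0,0.0,0.0,0,0.04,-1]
    - [0.0,0.0,0.0,0.0,0,0.066,-1]
    - [0.0,0.0,0.0,0.0,0,0.066,-1]
    - [0.0,0.0,0.0,0.0,0,0.066,-1]

```text
t: 16.4
tool_pos: [0.4532, 0.0416, 0.1267]
tool_rot: [0.0, 3.136, 0.001]
contact_force: [-0.4, -0.3, -0.1]
opening: 0.0854
grip_force: 0.0
```

Request:
carry_out:
  rows:
    - [0,0,0,0,0,0,1]
    - [0,0,0,0,0,0,1]
    - [0,0,0,0,0,0,1]
    - [0,0,0,0,0,0,1]
    - [0,0,0,0,0,0,1]
  force: 50

```text
t: 16.9
tool_pos: [0.4527, 0.0415, 0.126]
tool_rot: [0.001, 3.137, 0.001]
contact_force: [-0.5, -0.7, 1.4]
opening: 0.0249
grip_force: 49.1
```

Request:
carry_out:
  rows:
    - [0,0,0,0,0,0,1]
    - [0,0,0,0,0,0,1]

```text
t: 17.1
tool_pos: [0.4527, 0.0414, 0.126]
tool_rot: [0.001, 3.137, 0.001]
contact_force: [0.0, -0.4, 0.9]
opening: 0.0245
grip_force: 49.1
```

```bash
cat >> plan.py <<'E'
from geo import win,world
PC=[.5855,.2362,.0845];WX,WN=-.0045,.0034
tax=np.array([-np.sin(PC[2]),np.cos(PC[2]),0])
RT=Ro.from_rotvec(tax*-np.radians(35))*down(np.pi)
def tw(x,y,z,tip=.106): return world(win([x,y,z+tip],WX,WN),PC)[0]
E
python3 - <<'E'
from plan import *
print(tw(-.044,.054,.01),tw(.044,-.054,.01),RT.as_matrix()[:,2])
P=np.array([.4527,.0414,.26]);H=tw(-.044,.054,.05)
plan([(P,down(np.pi),5,1),(H,RT,0,1),(H,RT,4,1)],sync=True)
E
```

```text
[0.47311463 0.28087413 0.1774883 ] [0.55405796 0.17934344 0.22796302] [ 0.57152991  0.04840955 -0.81915204]
[[0.0, 0.0, 0.0, 0.0, 0.0, -0.089, 1], [0.0, 0.001, 0.0, -0.001, 0.0, -0.179, 1], [0.0, 0.001, 0.0, -0.001, 0.0, -0.268, 1], [0.0, 0.001, 0.0, -0.001, 0.0, -0.357, 1], [0.0, 0.001, 0.0, -0.002, 0.0, -0.447, 1]]
[[-0.003, -0.032, 0.0, 0.002, 0.132, 0.028, 1], [-0.005, -0.064, 0.0, 0.003, 0.264, 0.056, 1], [-0.008, -0.097, 0.0, 0.004, 0.396, 0.084, 1], [-0.011, -0.129, 0.0, 0.006, 0.528, 0.111, 1], [-0.014, -0.161, 0.0, 0.007, 0.66, 0.139, 1]]
[[-0.002, -0.032, 0.0, 0.016, 0.131, 0.029, 1], [-0.002, -0.032, 0.0, 0.016, 0.131, 0.029, 1], [-0.002, -0.032, 0.0, 0.016, 0.131, 0.029, 1], [-0.002, -0.032, 0.0, 0.016, 0.131, 0.029, 1], [-0.002, -0.032, 0.0, 0.016, 0.131, 0.029, 1]]
end [0.4504 0.2791 0.2103]
```

Request:
carry_out:
  rows:
    - [0.0,0.0,0.0,0.0,0.0,-0.089,1]
    - [0.0,0.001,0.0,-0.001,0.0,-0.179,1]
    - [0.0,0.001,0.0,-0.001,0.0,-0.268,1]
    - [0.0,0.001,0.0,-0.001,0.0,-0.357,1]
    - [0.0,0.001,0.0,-0.002,0.0,-0.447,1]

```text
t: 17.6
tool_pos: [0.4524, 0.0415, 0.2607]
tool_rot: [0.001, 3.141, 0.001]
contact_force: [-0.0, 0.4, -0.2]
opening: 0.0251
grip_force: 49.3
```

Request:
carry_out:
  rows:
    - [-0.003,-0.032,0.0,0.002,0.132,0.028,1]
    - [-0.005,-0.064,0.0,0.003,0.264,0.056,1]
    - [-0.008,-0.097,0.0,0.004,0.396,0.084,1]
    - [-0.011,-0.129,0.0,0.006,0.528,0.111,1]
    - [-0.014,-0.161,0.0,0.007,0.66,0.139,1]

```text
t: 18.1
tool_pos: [0.4504, 0.2408, 0.2188]
tool_rot: [0.001, 2.629, 0.063]
contact_force: [0.3, 0.1, -1.0]
opening: 0.025
grip_force: 49.5
```

Request:
carry_out:
  rows:
    - [-0.002,-0.032,0.0,0.016,0.131,0.029,1]
    - [-0.002,-0.032,0.0,0.016,0.131,0.029,1]
    - [-0.002,-0.032,0.0,0.016,0.131,0.029,1]
    - [-0.002,-0.032,0.0,0.016,0.131,0.029,1]
    - [-0.002,-0.032,0.0,0.016,0.131,0.029,1]

```text
t: 18.6
tool_pos: [0.4515, 0.278, 0.2113]
tool_rot: [0.005, 2.532, 0.066]
contact_force: [-0.2, -1.0, -1.0]
opening: 0.0248
grip_force: 49.6
```

Run:
```python
from plan import *
from geo import *
from station import get_image
import cv2
o=get_obs();tp=o['tool_pos'];R=Ro.from_rotvec(o['tool_rot']).as_matrix();print(o['t'],tp,R[:,2],o['opening'],o['q'].round(3))
t=get_image('top')['img'];s=get_image('side')['img'];cv2.imwrite('pics/t9.png',t);cv2.imwrite('pics/s9.png',s)
def pan(im,n,x,y,w,h,k,lines):
    a=cv2.resize(im[y:y+h,x:x+w],(w*k,h*k),interpolation=cv2.INTER_CUBIC)
    for L,c in lines:
        q=((proj(n,L)-[x,y]+.5)*k).round().astype(int);cv2.polylines(a,[q.reshape(-1,1,2)],False,c,1)
    return a
rect=lambda a,b,z:world(win([(-a,b,z),(a,b,z),(a,-b,z),(-a,-b,z),(-a,b,z)],WX,WN),PC)
L=[(rect(.0405,.0505,-.0015),(0,255,0)),(rect(.0475,.0575,0),(0,0,255)),(rect(.044,.054,0),(255,255,0))]
tip=[[tp+R@np.array([0,0,d]) for d in(.031,.106)],[tp+R@np.array([dx,0,.106]) for dx in(-.004,.004)],[tp+R@np.array([0,dx,.106]) for dx in(-.004,.004)]]
L+=[(q,(255,0,255)) for q in tip]
A=pan(t,'top',265,175,100,100,4,L);B=pan(s,'side',240,190,100,100,4,L)
pre=cv2.imread('pics/t7.png')
cv2.imwrite('pics/c9.png',np.hstack([A,B]))
```

```text
18.6 [0.4515078  0.277982   0.21133846] [ 0.57133482  0.04638372 -0.81940532] 0.024771426505908432 [ 0.548 -0.504  2.2   -0.332  0.915 -0.887]
```

View pics/c9.png

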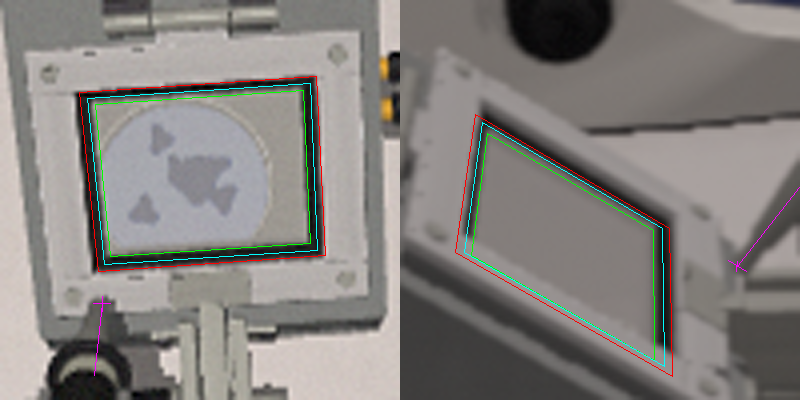

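The overlay matches the gasket well in the top view. The side view shows the gasket about 2.5 mm higher than my model. The contact height from the press agrees, since the bar's top face is at z 6 and not 9. I'll correct the window offsets and go to the start corner.

```bash
sed -i 's/^PC=.*/PC=[.5855,.2362,.0845];WX,WN=-.003,.0063/; s/^RT=.*/RT=Ro.from_rotvec(tax*-np.radians(35))*down(np.pi+PC[2])/' plan.py
cat >> plan.py <<'E'
def where():
    "tip in window coordinates, plus pen axis error (deg)"
    o=get_obs();R=Ro.from_rotvec(o['tool_rot']);tip=np.array(o['tool_pos'])+R.apply([0,0,.106])
    o0=world(win([0,0,0],WX,WN),PC)[0];A=RT.as_matrix()*[-1,1,-1]
    e=np.degrees((RT.inv()*R).as_rotvec());print(o['t'],'tip mm',((tip-o0)@A*1000).round(1),'rot err',e.round(2),o['q'].round(2))
E
python3 - <<'E'
from plan import *
where()
a=tw(-.044,.054,.03);b=tw(-.044,.054,.010)
plan([(a,RT,3,1),(b,RT,3,1),(b,RT,4,1)],sync=True)
E
```

```text
18.7 tip mm [-44.1  52.7  47.2] rot err [0.12 0.03 5.05] [ 0.55 -0.5   2.2  -0.33  0.91 -0.89]
[[0.0, 0.0, -0.009, 0.0, 0.001, 0.019, 1], [0.0, 0.0, -0.019, 0.0, 0.003, 0.038, 1], [-0.001, 0.0, -0.028, 0.0, 0.004, 0.057, 1], [-0.001, 0.0, -0.028, 0.0, 0.004, 0.08, 1], [-0.001, 0.0, -0.028, 0.0, 0.004, 0.102, 1]]
[[0.0, 0.0, 0.0, 0.0, 0.0, 0.022, 1], [0.0, 0.0, 0.0, 0.0, 0.0, 0.022, 1], [0.0, 0.0, 0.0, 0.0, 0.0, 0.022, 1], [0.0, 0.0, 0.0, 0.0, 0.0, 0.022, 1], [0.0, 0.0, 0.0, 0.0, 0.0, 0.022, 1]]
end [0.4727 0.2809 0.1807]
```

Request:
carry_out:
  rows:
    - [0.0,0.0,-0.009,0.0,0.001,0.019,1]
    - [0.0,0.0,-0.019,0.0,0.003,0.038,1]
    - [-0.001,0.0,-0.028,0.0,0.004,0.057,1]
    - [-0.001,0.0,-0.028,0.0,0.004,0.08,1]
    - [-0.001,0.0,-0.028,0.0,0.004,0.102,1]

```text
t: 19.2
tool_pos: [0.4681, 0.2816, 0.1844]
tool_rot: [-0.111, 2.531, 0.035]
contact_force: [-0.0, 0.7, -1.3]
opening: 0.0251
grip_force: 49.6
```

Request:
carry_out:
  rows:
    - [0.0,0.0,0.0,0.0,0.0,0.022,1]
    - [0.0,0.0,0.0,0.0,0.0,0.022,1]
    - [0.0,0.0,0.0,0.0,0.0,0.022,1]
    - [0.0,0.0,0.0,0.0,0.0,0.022,1]
    - [0.0,0.0,0.0,0.0,0.0,0.022,1]

```text
t: 19.7
tool_pos: [0.4716, 0.2823, 0.1803]
tool_rot: [-0.111, 2.529, 0.036]
contact_force: [0.3, -0.6, 0.1]
opening: 0.025
grip_force: 49.6
```

```bash
python3 -c "
from plan import *
where()"
```

```text
19.7 tip mm [-45.1  55.8  10.2] rot err [-0.15  0.03 -0.14] [ 0.53 -0.42  2.19 -0.34  0.83 -0.97]
```

Request:
carry_out:
  rows:
    - [0.001,0,0,-0.0035,-0.005,0,1]
    - [0.001,0,0,-0.0035,-0.005,0,1]

```text
t: 19.9
tool_pos: [0.4727, 0.2807, 0.1808]
tool_rot: [-0.11, 2.529, 0.032]
contact_force: [0.1, -0.4, -0.6]
opening: 0.0245
grip_force: 49.6
```

Request:
carry_out:
  rows:
    - [0,0,0,-0.0147,0,0,1]
    - [0,0,0,-0.0293,0,0,1]
    - [0,0,0,-0.044,0,0,1]
    - [0,0,0,-0.0587,0,0,1]
    - [0,0,0,-0.0733,0,0,1]

```text
t: 20.4
tool_pos: [0.4909, 0.2823, 0.1933]
tool_rot: [-0.11, 2.53, 0.032]
contact_force: [-0.1, 0.1, -0.5]
opening: 0.0248
grip_force: 49.6
```

```bash
python3 -c "
from plan import *
where()"
```

```text
20.4 tip mm [-22.   53.8   9.8] rot err [ 0.05  0.07 -0.13] [ 0.51 -0.38  2.15 -0.32  0.84 -1.  ]
```

Request:
carry_out:
  rows:
    - [0,0,0,-0.0147,0,0,1]
    - [0,0,0,-0.0293,0,0,1]
    - [0,0,0,-0.044,0,0,1]
    - [0,0,0,-0.0587,0,0,1]
    - [0,0,0,-0.0733,0,0,1]

```text
t: 20.9
tool_pos: [0.5087, 0.2839, 0.2058]
tool_rot: [-0.11, 2.53, 0.032]
contact_force: [0.6, 0.2, -0.5]
opening: 0.0249
grip_force: 49.6
```

Request:
carry_out:
  rows:
    - [0,0,0,-0.0147,0,0,1]
    - [0,0,0,-0.0293,0,0,1]
    - [0,0,0,-0.044,0,0,1]
    - [0,0,0,-0.0587,0,0,1]
    - [0,0,0,-0.0733,0,0,1]

```text
t: 21.4
tool_pos: [0.5267, 0.2854, 0.2183]
tool_rot: [-0.11, 2.53, 0.032]
contact_force: [0.1, 1.2, -0.7]
opening: 0.025
grip_force: 49.6
```

Request:
carry_out:
  rows:
    - [0,0,0,-0.0147,0,0,1]
    - [0,0,0,-0.0293,0,0,1]
    - [0,0,0,-0.044,0,0,1]
    - [0,0,0,-0.0587,0,0,1]
    - [0,0,0,-0.0733,0,0,1]

```text
t: 21.9
tool_pos: [0.5447, 0.287, 0.231]
tool_rot: [-0.11, 2.53, 0.032]
contact_force: [0.2, -0.1, -0.2]
opening: 0.0247
grip_force: 49.6
```

```bash
python3 -c "
from plan import *
where()"
```

```text
21.9 tip mm [43.9 54.   9.7] rot err [ 0.05  0.08 -0.14] [ 0.46 -0.29  2.01 -0.28  0.86 -1.08]
```

Request:
carry_out:
  rows:
    - [0,0,0,0,-0.015,0,1]
    - [0,0,0,0,-0.03,0,1]
    - [0,0,0,0,-0.045,0,1]
    - [0,0,0,0,-0.06,0,1]
    - [0,0,0,0,-0.075,0,1]

```text
t: 22.4
tool_pos: [0.5462, 0.264, 0.2306]
tool_rot: [-0.11, 2.53, 0.031]
contact_force: [0.2, 0.0, -0.4]
opening: 0.0247
grip_force: 49.6
```

Request:
carry_out:
  rows:
    - [0,0,0,0,-0.015,0,1]
    - [0,0,0,0,-0.03,0,1]
    - [0,0,0,0,-0.045,0,1]
    - [0,0,0,0,-0.06,0,1]
    - [0,0,0,0,-0.075,0,1]

```text
t: 22.9
tool_pos: [0.5483, 0.2418, 0.2308]
tool_rot: [-0.11, 2.53, 0.032]
contact_force: [0.9, 0.6, -0.5]
opening: 0.0248
grip_force: 49.6
```

Request:
carry_out:
  rows:
    - [0,0,0,0,-0.015,0,1]
    - [0,0,0,0,-0.03,0,1]
    - [0,0,0,0,-0.045,0,1]
    - [0,0,0,0,-0.06,0,1]
    - [0,0,0,0,-0.075,0,1]

```text
t: 23.4
tool_pos: [0.5502, 0.2194, 0.2309]
tool_rot: [-0.11, 2.53, 0.032]
contact_force: [-0.2, 0.4, -0.4]
opening: 0.0254
grip_force: 49.6
```

Request:
carry_out:
  rows:
    - [0,0,0,0,-0.015,0,1]
    - [0,0,0,0,-0.03,0,1]
    - [0,0,0,0,-0.045,0,1]
    - [0,0,0,0,-0.06,0,1]
    - [0,0,0,0,-0.075,0,1]

```text
t: 23.9
tool_pos: [0.5521, 0.1969, 0.2309]
tool_rot: [-0.11, 2.53, 0.032]
contact_force: [0.5, 0.8, 0.4]
opening: 0.025
grip_force: 49.6
```

Request:
carry_out:
  rows:
    - [0,0,0,0,-0.015,0,1]
    - [0,0,0,0,-0.03,0,1]
    - [0,0,0,0,-0.045,0,1]
    - [0,0,0,0,-0.06,0,1]

```text
t: 24.3
tool_pos: [0.5537, 0.179, 0.231]
tool_rot: [-0.11, 2.53, 0.032]
contact_force: [0.3, -0.1, 0.4]
opening: 0.025
grip_force: 49.6
```

```bash
python3 -c "
from plan import *
where()"
```

```text
24.3 tip mm [ 43.8 -54.4   9.8] rot err [ 0.05  0.08 -0.14] [ 0.22 -0.42  2.11 -0.11  0.85 -1.39]
```

Request:
carry_out:
  rows:
    - [0,0,0,0.0147,0,0,1]
    - [0,0,0,0.0293,0,0,1]
    - [0,0,0,0.044,0,0,1]
    - [0,0,0,0.0587,0,0,1]
    - [0,0,0,0.0733,0,0,1]

```text
t: 24.8
tool_pos: [0.5352, 0.1779, 0.218]
tool_rot: [-0.11, 2.53, 0.032]
contact_force: [-0.4, 0.6, -0.3]
opening: 0.0248
grip_force: 49.6
```

Request:
carry_out:
  rows:
    - [0,0,0,0.0147,0,0,1]
    - [0,0,0,0.0293,0,0,1]
    - [0,0,0,0.044,0,0,1]
    - [0,0,0,0.0587,0,0,1]
    - [0,0,0,0.0733,0,0,1]

```text
t: 25.3
tool_pos: [0.5174, 0.1762, 0.2056]
tool_rot: [-0.11, 2.53, 0.032]
contact_force: [0.4, -1.0, -0.8]
opening: 0.025
grip_force: 49.6
```

Request:
carry_out:
  rows:
    - [0,0,0,0.0147,0,0,1]
    - [0,0,0,0.0293,0,0,1]
    - [0,0,0,0.044,0,0,1]
    - [0,0,0,0.0587,0,0,1]
    - [0,0,0,0.0733,0,0,1]

```text
t: 25.8
tool_pos: [0.4995, 0.1746, 0.193]
tool_rot: [-0.11, 2.53, 0.032]
contact_force: [0.6, 0.1, -1.5]
opening: 0.0247
grip_force: 49.6
```

Request:
carry_out:
  rows:
    - [0,0,0,0.0147,0,0,1]
    - [0,0,0,0.0293,0,0,1]
    - [0,0,0,0.044,0,0,1]
    - [0,0,0,0.0587,0,0,1]
    - [0,0,0,0.0733,0,0,1]

```text
t: 26.3
tool_pos: [0.4815, 0.173, 0.1804]
tool_rot: [-0.11, 2.53, 0.032]
contact_force: [-0.1, -0.4, -0.6]
opening: 0.0248
grip_force: 49.6
```

```bash
python3 -c "
from plan import *
where()"
```

```text
26.3 tip mm [-44.5 -54.2   9.9] rot err [ 0.05  0.07 -0.14] [ 0.25 -0.59  2.31 -0.13  0.83 -1.35]
```

Next is the bottom side. I'll run one extra row so the loop closes fully.

Request:
carry_out:
  rows:
    - [0,0,0,0,0.015,0,1]
    - [0,0,0,0,0.03,0,1]
    - [0,0,0,0,0.045,0,1]
    - [0,0,0,0,0.06,0,1]
    - [0,0,0,0,0.075,0,1]

```text
t: 26.8
tool_pos: [0.4799, 0.196, 0.1807]
tool_rot: [-0.11, 2.53, 0.032]
contact_force: [0.2, -0.1, -0.1]
opening: 0.0249
grip_force: 49.6
```

Request:
carry_out:
  rows:
    - [0,0,0,0,0.015,0,1]
    - [0,0,0,0,0.03,0,1]
    - [0,0,0,0,0.045,0,1]
    - [0,0,0,0,0.06,0,1]
    - [0,0,0,0,0.075,0,1]

```text
t: 27.3
tool_pos: [0.4779, 0.2183, 0.1805]
tool_rot: [-0.11, 2.53, 0.032]
contact_force: [0.1, 0.2, -0.6]
opening: 0.0246
grip_force: 49.6
```

Request:
carry_out:
  rows:
    - [0,0,0,0,0.015,0,1]
    - [0,0,0,0,0.03,0,1]
    - [0,0,0,0,0.045,0,1]
    - [0,0,0,0,0.06,0,1]
    - [0,0,0,0,0.075,0,1]

```text
t: 27.8
tool_pos: [0.476, 0.2407, 0.1805]
tool_rot: [-0.11, 2.53, 0.032]
contact_force: [0.0, 0.0, -1.2]
opening: 0.0246
grip_force: 49.6
```

Request:
carry_out:
  rows:
    - [0,0,0,0,0.015,0,1]
    - [0,0,0,0,0.03,0,1]
    - [0,0,0,0,0.045,0,1]
    - [0,0,0,0,0.06,0,1]
    - [0,0,0,0,0.075,0,1]

```text
t: 28.3
tool_pos: [0.474, 0.2631, 0.1804]
tool_rot: [-0.11, 2.53, 0.032]
contact_force: [-0.1, 0.8, -1.7]
opening: 0.0247
grip_force: 49.6
```

Request:
carry_out:
  rows:
    - [0,0,0,0,0.015,0,1]
    - [0,0,0,0,0.03,0,1]
    - [0,0,0,0,0.045,0,1]
    - [0,0,0,0,0.06,0,1]
    - [0,0,0,0,0.064,0,1]

```text
t: 28.8
tool_pos: [0.4724, 0.2824, 0.1804]
tool_rot: [-0.11, 2.53, 0.032]
contact_force: [-0.6, -0.4, -0.7]
opening: 0.0246
grip_force: 49.6
```

Request:
carry_out:
  rows:
    - [0,0,0,0,0,0,1]
    - [0,0,0,0,0,0,1]

```text
t: 29.0
tool_pos: [0.4724, 0.2818, 0.1803]
tool_rot: [-0.11, 2.53, 0.031]
contact_force: [1.1, -1.1, -0.8]
opening: 0.025
grip_force: 49.6
```

```bash
python3 -c "
from plan import *
where()
H=tw(-.044,.054,.07);P=np.array([.4525,.0415,.262]);D=down(np.pi)
print('rel');plan([(H,RT,2,1),(P,D,0,1),(P,D,5,1)],sync=True)"
```

```text
29.0 tip mm [-44.5  54.9   9.8] rot err [ 0.05  0.08 -0.15] [ 0.53 -0.41  2.19 -0.34  0.83 -0.97]
rel
[[0.0, 0.0, 0.0, -0.001, -0.002, -0.1, 1], [0.0, 0.0, 0.001, -0.001, -0.004, -0.201, 1], [0.001, 0.032, 0.005, -0.008, -0.135, -0.217, 1], [0.002, 0.064, 0.009, -0.015, -0.267, -0.233, 1], [0.004, 0.097, 0.014, -0.023, -0.398, -0.25, 1]]
[[0.001, 0.032, 0.004, -0.008, -0.132, -0.017, 1], [0.002, 0.064, 0.008, -0.015, -0.263, -0.034, 1], [0.004, 0.097, 0.013, -0.023, -0.395, -0.051, 1], [0.004, 0.097, 0.013, -0.023, -0.395, -0.051, 1], [0.004, 0.097, 0.013, -0.023, -0.395, -0.051, 1]]
[[0.0, 0.0, 0.0, 0.0, 0.0, 0.0, 1], [0.0, 0.0, 0.0, 0.0, 0.0, 0.0, 1], [0.0, 0.0, 0.0, 0.0, 0.0, 0.0, 1]]
end [0.4524 0.0414 0.262 ]
```

Request:
carry_out:
  rows:
    - [0.0,0.0,0.0,-0.001,-0.002,-0.1,1]
    - [0.0,0.0,0.001,-0.001,-0.004,-0.201,1]
    - [0.001,0.032,0.005,-0.008,-0.135,-0.217,1]
    - [0.002,0.064,0.009,-0.015,-0.267,-0.233,1]
    - [0.004,0.097,0.014,-0.023,-0.398,-0.25,1]

```text
t: 29.5
tool_pos: [0.445, 0.1592, 0.2474]
tool_rot: [-0.06, 2.838, 0.019]
contact_force: [1.3, -0.4, -1.1]
opening: 0.0247
grip_force: 49.6
```

Request:
carry_out:
  rows:
    - [0.001,0.032,0.004,-0.008,-0.132,-0.017,1]
    - [0.002,0.064,0.008,-0.015,-0.263,-0.034,1]
    - [0.004,0.097,0.013,-0.023,-0.395,-0.051,1]
    - [0.004,0.097,0.013,-0.023,-0.395,-0.051,1]
    - [0.004,0.097,0.013,-0.023,-0.395,-0.051,1]

```text
t: 30.0
tool_pos: [0.4528, 0.0407, 0.2619]
tool_rot: [0.005, 3.142, 0.0]
contact_force: [0.8, -0.1, -1.8]
opening: 0.0247
grip_force: 49.7
```

Request:
carry_out:
  rows:
    - [0.0,0.0,0.0,0.0,0.0,0.0,1]
    - [0.0,0.0,0.0,0.0,0.0,0.0,1]
    - [0.0,0.0,0.0,0.0,0.0,0.0,1]

```text
t: 30.3
tool_pos: [0.4519, 0.0425, 0.2619]
tool_rot: [-0.002, 3.141, -0.0]
contact_force: [1.0, -0.7, -1.0]
opening: 0.0249
grip_force: 49.7
```

```bash
python3 -c "
from plan import *
o=get_obs();print(o['t'],o['tool_pos'],Ro.from_rotvec(o['tool_rot']).as_matrix().round(4).tolist())
D=down(np.pi)
plan([([.4526,.0415,.21],D,3,1),([.4527,.0415,.150],D,5,1),([.4527,.0415,.131],D,2,1)],sync=True)"
```

```text
30.3 [0.45188478 0.04248889 0.26192928] [[-1.0, -0.0012, 0.0002], [-0.0012, 1.0, -0.0002], [-0.0002, -0.0002, -1.0]]
[[0.0, 0.0, 0.0, -0.001, -0.001, 0.058, 1], [0.0, 0.0, 0.0, -0.002, -0.002, 0.115, 1], [0.0, 0.0, 0.0, -0.002, -0.003, 0.173, 1], [0.0, 0.0, 0.0, -0.002, -0.003, 0.213, 1], [0.0, 0.0, 0.0, -0.002, -0.003, 0.253, 1]]
[[0.0, 0.0, 0.0, -0.001, 0.0, 0.04, 1], [0.0, 0.0, 0.0, -0.001, 0.0, 0.08, 1], [0.0, 0.0, 0.0, -0.001, 0.0, 0.12, 1], [0.0, 0.0, 0.0, -0.001, 0.0, 0.152, 1], [0.0, 0.0, 0.0, -0.001, 0.0, 0.183, 1]]
end [0.4528 0.0416 0.1311]
```

Request:
carry_out:
  rows:
    - [0.0,0.0,0.0,-0.001,-0.001,0.058,1]
    - [0.0,0.0,0.0,-0.002,-0.002,0.115,1]
    - [0.0,0.0,0.0,-0.002,-0.003,0.173,1]
    - [0.0,0.0,0.0,-0.002,-0.003,0.213,1]
    - [0.0,0.0,0.0,-0.002,-0.003,0.253,1]

```text
t: 30.8
tool_pos: [0.4528, 0.041, 0.1856]
tool_rot: [-0.0, 3.141, -0.0]
contact_force: [-0.3, -0.2, -0.3]
opening: 0.0251
grip_force: 49.7
```

Request:
carry_out:
  rows:
    - [0.0,0.0,0.0,-0.001,0.0,0.04,1]
    - [0.0,0.0,0.0,-0.001,0.0,0.08,1]
    - [0.0,0.0,0.0,-0.001,0.0,0.12,1]
    - [0.0,0.0,0.0,-0.001,0.0,0.152,1]
    - [0.0,0.0,0.0,-0.001,0.0,0.183,1]

```text
t: 31.3
tool_pos: [0.4532, 0.0405, 0.1304]
tool_rot: [-0.002, -3.141, 0.0]
contact_force: [0.1, -0.4, -0.4]
opening: 0.025
grip_force: 49.7
```

Request:
carry_out:
  rows:
    - [0.0,0.0,0.0,0.0,0.0,0.008,1]
    - [0.0,0.0,0.0,0,0.0,0.014,1]
    - [0.0,0.0,0.0,0,0.0,0.014,1]

```text
t: 31.6
tool_pos: [0.4534, 0.0405, 0.1272]
tool_rot: [0.001, 3.142, -0.0]
contact_force: [-0.2, 0.1, -0.2]
opening: 0.0246
grip_force: 49.7
```

Request:
carry_out:
  rows:
    - [0,0,0,0.002,0.002,0.003,1]
    - [0,0,0,0.002,0.002,0.005,1]
    - [0,0,0,0.002,0.002,0.005,1]

```text
t: 31.9
tool_pos: [0.453, 0.0411, 0.1261]
tool_rot: [0.001, 3.141, -0.0]
contact_force: [0.5, 0.9, 0.4]
opening: 0.0252
grip_force: 49.9
```

Request:
carry_out:
  rows:
    - [0,0,0,0,0,0,0]
    - [0,0,0,0,0,0,-0.5]
    - [0,0,0,0,0,0,-1]
    - [0,0,0,0,0,0,-1]
    - [0,0,0,0,0,0,-1]

```text
t: 32.4
tool_pos: [0.4527, 0.0411, 0.1255]
tool_rot: [-0.001, -3.141, 0.0]
contact_force: [0.4, -0.6, -0.1]
opening: 0.0853
grip_force: 0.0
```

Request:
carry_out:
  rows:
    - [0,0,0,0,0,0,-1]
    - [0,0,0,0,0,-0.06,-1]
    - [0,0,0,0,0,-0.16,-1]
    - [0,0,0,0,0,-0.3,-1]
    - [0,0,0,0,0,-0.44,-1]

```text
t: 32.9
tool_pos: [0.4521, 0.0412, 0.2583]
tool_rot: [-0.001, -3.14, 0.0]
contact_force: [1.8, -0.3, -0.8]
opening: 0.0855
grip_force: 0.0
```

Request:
carry_out:
  rows:
    - [0,0,0,0.1,-0.1,0,-1]
    - [0,0,0,0.2,-0.2,0,-1]
    - [0,0,0,0.2,-0.3,0,-1]
    - [0,0,0,0.2,-0.4,0,-1]
    - [0,0,0,0.2,-0.5,0,-1]

```text
t: 33.4
tool_pos: [0.3922, -0.1099, 0.2579]
tool_rot: [0.001, 3.141, -0.001]
contact_force: [0.4, -1.1, -0.1]
opening: 0.0854
grip_force: 0.0
```

Run:
```python
from station import *
import cv2,numpy as np
o=get_obs();print(o['t'],o['tool_pos'])
t=get_image('top')['img'];s=get_image('side')['img'];cv2.imwrite('pics/t10.png',t);cv2.imwrite('pics/s10.png',s)
cv2.imwrite('pics/c10.png',np.hstack([cv2.resize(t[160:310,210:443],(400,258)),cv2.resize(s[140:350,200:400],(400,420))[:258]]) if 0 else np.vstack([np.hstack([cv2.resize(t[160:320,215:445],(400,278)),cv2.resize(s[140:279,260:460],(400,278))]),np.hstack([cv2.resize(s[225:325,260:404],(400,278),interpolation=2),cv2.resize(t[235:305,265:366],(400,278),interpolation=2)])]))
# pen in side: compare with the initial picture around the stand/pen, try small shifts
s0=cv2.imread('pics/side0.png')
```

```text
33.4 [ 0.39224813 -0.10993235  0.25785704]
```

View pics/c10.png

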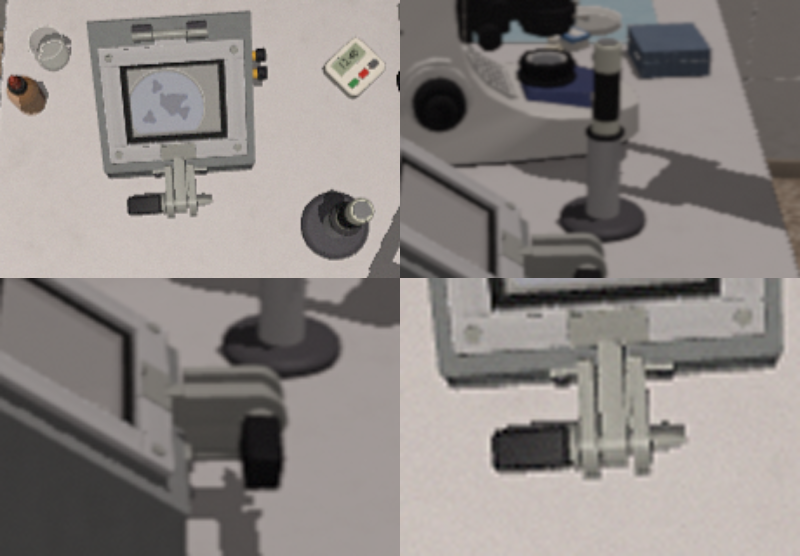

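The final picture shows the frame closed and the pin's collar against the left ear, with its nose about 20 mm past the right ear, as it should be when home. The pen is upright with its collar on the rim, and the bottle, beaker and timer have not moved.

```bash
python3 -c "
from station import *
print(finish_job())"
```

```text
the job is handed in; nothing more can be done
None
```

The job is handed in, with no verdict returned: the frame is fully down, the pin is home, the gasket was traced all the way round at about 4.5 cm/s and 1 cm above the strip, and the pen is back in its stand with the bottle, beaker and timer unmoved; it took about 33 s, with one brief 64 N fingertip press while closing the frame and one 24 N missed first try at the pin hole.

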